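# Feel for the deep hole of a blind cap and present it hole-up

### The arm

A 6-joint arm with a two-finger parallel gripper is mounted at the origin on the work surface. World frame = base frame: x ahead of the robot, y to its left, z up, the work surface at z = 0. Lengths are in mm, angles in rad, forces in N, time in s.
With the tool pointing down it reaches from about 275 to 725 mm from the base axis. Payload 15.9 kg.
Tool frame: the origin (TCP) lies at the very end of the fingers, on their centre line; the grasp point (between the pads) lies 19 mm behind it (ctrl.hold_point_z is the distance from the TCP to the grasp point, in mm); x points along the fingers, z is the direction in which the jaws open and shut, and the axes are right-handed (so a half turn about x gives the same grasp; the last joint's range is limited). The gripper opens to 85 mm and grips with 20 to 120 N. Pads are 22 mm wide; open, the fingers measure 114 mm over their backs; the gripper's body (76 mm by 85 mm) begins 54 mm behind the grasp point. The pads swing forward as they close: fully open they stand 13 mm farther back than shut.
Start: joints at [-1.103, 0.213, -0.034, 1.323, 0, 1.571], TCP at [225.454, -446.269, 231.306] pointing down, gripper open.
Joint ranges: [-2.98, 2.98], [-0.74, 1.72], [-1.14, 1.35], [-2.1, 2.04], [-1.57, 1.44], [-3.14, 3.14]. Speed limits (rad/s): [1.89, 1.89, 2.39, 2.57, 3.14, 3.14].

### API

Orientations are given as [roll, pitch, yaw] about the fixed x, y, z axes, in that order (R = Rz(yaw) Ry(pitch) Rx(roll)).
In Python, from cell import ctrl, viewer, models gives the robot as it stands. The module is installed in compiled form; this text tells all that it offers.
- The arm moves only by the tool play_rows, never from a script. Its argument "increments" is text: rows parted by semicolons, each of 4 numbers parted by spaces: the shift along the tool's x, y, z in m, then the turn about the tool's x in rad. A call has exactly 5 rows; each row shifts and turns the commanded pose from where the row before left it, along the tool's axes as they then stand; what a row does not reach is not made up. A row lasts 1/10 s, in which the tool goes at most 50 mm and 8.59 degrees, less where a joint would pass 70% of its speed; a pose out of reach is approached as far as the arm can. A call is refused whole if a number of a shift passes 0.05 or a number of a turn 0.15, either way. A call with a gripper value outside its range is refused whole. "hand" is the opening, from 0 (shut) to 1 (fully open), set as the call begins (left out, the last holds). The fingers move at their own pace and stop on an object; the grip force is fixed at half the most. Time passes only in rows, so rows that do not move let the fingers close, or fill a call up. It gives the time, the measured TCP pose, the force and the opening at its end, in the units of the state.
- ctrl.observe(): the state, without advancing time (a new reading comes with each control period).
- viewer.get_image(name): name is "scene" or "side" or "wrist"; returns the picture (384x512x3 uint8, red, green, blue); there is no depth.
- viewer.camera_params(name): a dict with "fov_y" (degrees; the focal length in pixels is half the picture's height over the tangent of half this angle, whatever the lens; pixels are square), "cx", "cy" (the principal point, pixels), "R" (3x3) and "t" (3): a world point X has camera coordinates R X + t; the wrist camera has in their place "hand_eye" (4x4, takes a point from camera to tool coordinates, whose origin is the TCP and whose axes are the tool frame's). Camera axes: x right, y down, z forward; pixel columns grow to the right and rows downward; lengths in mm; the calibration is good to about 2 mm. The wrist camera is an equidistant fisheye: a pixel r from the principal point sees the ray r / f radians off the axis. A picture is of the moment at which its call begins: read the wrist's pose just before it. camera_params takes no time and is no camera call.
- ctrl.close_job(): hands the job in, once; it reports no verdict.
Trained networks look in the newest picture that a camera, given by its name, has taken for a name from the list of things; names that differ only in an ending like _2 or _b are one class to them, and where a whole thing is asked for, a point or a joint stands for the part that bears it (a point fixed in the world has none). Each returns a list of dicts, best first, with "confidence" (0 to 1); they miss things now and then, are a little off and sometimes report something else, mostly with a low value. They report only what shows in the picture. A call takes as long as a camera call. They do not tell look-alikes from the thing itself.
- models.recognise(camera, query): "rect" ([left, top, right, bottom] in pixels, round what is visible of it).
- models.spot_point(camera, query): "position" ([column, row] in pixels: a listed point, or the origin of a listed thing).
The state is a dict: "time": time; "q": joint angles; "joint_velocities": joint speeds; "tau": joint torques, N m; "tcp_pos": TCP position; "ee_rot": TCP orientation; "force": force on the tool from outside, world axes, zero at the start; "torque": the same for the moment, N m; "opening": opening from 0.0 (shut) to 1.0 (fully open).
Only numpy, scipy, OpenCV 4.12 (cv2) and the standard library are available. Lean on these libraries where they do the work, as an engineer would, in place of code of your own. Each camera call takes 0.05 s, during which the arm holds its last target.

### The job

A round steel cap lies on its side on the small V-block; its two ends look alike, but only one has the deep blind hole, the other just a shallow dimple. Pick the cap up and find the deep hole by feel: keeping hold of it, slip it hole first over the level sprung feeler pin on the green gauge, without ramming the pin, until the pin is well in (at least 15 mm). Then draw it off, turn the deep hole straight up, and finish while still holding the cap like that, steady and in the air, its middle at least 120 mm above the bench; leave the die, the screwdriver and the jar alone.

Things in the scene. Friction and masses are not known exactly. Their poses are not given: they have to be found in the camera images.
- cap: Steel cylinder, 42 mm in diameter, 44 mm long, 0.2 to 0.4 kg, lying on its side on the V-block, pointing in any level direction. Origin at its middle; x is the cylinder's axis, pointing out of the DEEP end. Deep end (x = +22 mm): blind hole 20 mm in diameter, 26 mm deep. Other end (x = -22 mm): dimple of the same diameter, only 4 mm deep.
- vblock: Fixed dark steel V-block, origin on the bench under its middle. Foot 44 mm (x) by 32 mm (y), at most 36 mm wide on top: narrower than the cap, so fingers fit down both sides. A shallow vee along its x carries the cap with the cap's axis 66 mm above the bench. The vee is 30 mm long, its edges about 50 mm above the bench.
- gauge: Fixed green gauge. Origin on the bench below the front face of its slim post (x = -14 to 0 mm, 30 mm wide, 86 mm high). Base plate 12 mm high, 60 mm wide, x = -75 to +15 mm. The feeler pin sticks out of the post along the gauge's +x axis, level, its axis 75 mm above the bench; +x faces away from the robot within 0.6 rad.
- feeler_tip (a point): Centre of the free end of the feeler pin, a steel pin 10 mm in diameter that stands 35 mm out of the post; the point's x axis points out along the pin, away from the post.
- feeler (a joint): How far the sprung feeler pin is pushed back into its post, 0 (out) to 0.010 m; it takes about 2.4 N to start it and 6.4 N to push it all the way, where it stops hard.
- die: Bystander: stepped brass die standing on the bench, 38 mm in diameter, 34 mm high, origin under its middle. Leave it alone.
- driver: Bystander: screwdriver about 160 mm long lying on the bench, to be left alone.
- jar: Bystander: small amber glass jar with black cap, 44 mm in diameter, 50 mm high, origin under its middle. Leave it alone.
There are look-alikes about, which are no part of the job. What is shaped like the cap but pink or turquoise is not meant.

How it is judged (in metres and radians):
On the way:
1. the held cap is on the feeler pin, the pin at least 15 mm into the deep hole (x of feeler_tip in the frame of cap between -0.008 and 0.0072 m and y of feeler_tip in the frame of cap between -0.007 and 0.007 m and z of feeler_tip in the frame of cap between -0.007 and 0.007 m and contact force between the fingers and cap above 1 N), for 0.2 s.
At the end, for the whole second after the job is handed in: The fingers hold the cap in the air, touching neither gauge nor V-block, its deep hole facing up within 0.2 rad of vertical, its middle at least 118 mm above the bench, and it is at rest (angle between cap's own x axis and vertical below 0.2 rad and height (world z) of cap above 0.118 m and contact force between the fingers and cap above 1 N and contact force between cap and gauge below 0.1 N and contact force between cap and vblock below 0.1 N and linear speed of cap below 0.03 m/s and angular speed of cap below 0.3 rad/s); the arm keeps its last pose, push and grip.
It fails at once if the feeler gauge is rammed with the cap (over 25 N) (contact force between cap and gauge above 25 N).
It fails at once if the die is moved by more than 25 mm (distance of die from where it was at the start of the episode above 0.025 m).
It fails at once if the screwdriver is moved by more than 25 mm (distance of driver from where it was at the start of the episode above 0.025 m).
It fails at once if the jar is moved by more than 25 mm (distance of jar from where it was at the start of the episode above 0.025 m).
It also fails if it takes over 54 s, if anything falls off the work surface, if the arm or the gripper's body presses on something with over 40 N, if the wrist force passes 120 N, or if a joint passes its speed limit or range.

## Working session

There is one attempt and no reset: what is moved stays moved. The work goes in short steps, Python scripts to look and compute and a tool call to move; the robot and the scene stay as the last step left them, time stands still between calls to the robot, and variables do not carry over. Pictures are saved under pics/ and viewed, and the job is handed in when it is done.

Besides the shell and the picture viewer there is one more tool, called after ">>>" as a command line: name --argument value ..., lists and objects as JSON in quotes. play_rows: Moves the arm, as the interface text tells. Its arguments: {"type":"object","properties":{"increments":{"type":"string"},"hand":{"type":"number"}},"required":["increments"]}

```bash
mkdir -p pics; ls
python3 - <<'E'
from cell import ctrl, viewer, models
import cv2
print(ctrl.observe(), ctrl.hold_point_z)
for n in ("scene","side"):
    im=viewer.get_image(n); cv2.imwrite(f"pics/{n}0.png",im[:,:,::-1])
    p=viewer.camera_params(n); print(n,p)
    for q in ("cap","vblock","gauge","feeler_tip","die","driver","jar"):
        print(q,[(r['rect'],round(r['confidence'],2)) for r in models.recognise(n,q)] if q!="feeler_tip" else '', [(r['position'],round(r['confidence'],2)) for r in models.spot_point(n,q)])
print(viewer.camera_params("wrist"))
E
```

```text
pics
{'time': 0.0, 'q': array([-1.10300860e+00,  2.13369372e-01, -3.50438173e-02,  1.32348862e+00,
       -1.25147134e-05,  1.57079855e+00]), 'joint_velocities': array([ 0.00010169,  0.00093651, -0.00033082, -0.00031174,  0.00083086,
        0.00037815]), 'tau': array([-8.84897054e-04, -6.86168718e+01,  4.87112081e+01,  1.75910670e-02,
       -1.92858909e-05, -2.22996175e-05]), 'tcp_pos': array([ 225.30449027, -445.99207772,  230.81561638]), 'ee_rot': array([-3.13027032,  1.56969077,  2.04990417]), 'force': array([-0.08118854,  0.0574053 , -0.63236646]), 'torque': array([-0.01881385,  0.0292309 , -0.03897764]), 'opening': 1.0009132965704812} 18.700000000000003
scene {'fov_y': 49.100713020829076, 'cx': 258.4278018487033, 'cy': 191.08020119596432, 'R': array([[ 0.17134872,  0.98501045,  0.01985007],
       [ 0.64803865, -0.09750866, -0.75533964],
       [-0.74208188,  0.1422901 , -0.65503283]]), 't': array([ -85.98507343, -295.24893665, 1822.24606645])}
cap [([331.2, 176.0, 347.6, 193.9], 0.67), ([298.7, 165.4, 315.2, 185.1], 0.64), ([267.5, 177.0, 278.7, 186.4], 0.64), ([303.6, 161.3,
[... 1338 characters left out ...]
] [([285.7, 193.9], 0.77)]
feeler_tip  [([275.2, 166.7], 0.39)]
die [([277.2, 166.3, 316.9, 203.3], 0.5)] [([205.6, 199.8], 0.56)]
driver [([164.6, 319.0, 238.2, 344.2], 0.9)] [([201.6, 334.5], 0.78)]
jar [([309.0, 130.1, 319.9, 147.0], 0.55)] [([314.7, 143.1], 0.6)]
{'fov_y': 65.70646984690485, 'cx': 256.2303071380919, 'cy': 193.1462622142757, 'hand_eye': array([[ 9.36990369e-04, -2.66379739e-01,  9.63867707e-01,
        -1.42089040e+02],
       [-2.51909268e-04, -9.63868162e-01, -2.66379620e-01,
         6.76406609e+01],
       [ 9.99999529e-01,  6.78792955e-06, -9.70238710e-04,
        -1.79683247e-01],
       [ 0.00000000e+00,  0.00000000e+00,  0.00000000e+00,
         1.00000000e+00]])}
```

Run:
```python
import cv2
a=cv2.imread("pics/scene0.png"); b=cv2.imread("pics/side0.png")
cv2.imwrite("pics/scene0c.png",cv2.resize(a[130:280,100:410],None,fx=2.58,fy=2.58,interpolation=cv2.INTER_CUBIC))
cv2.imwrite("pics/side0c.png",cv2.resize(b[110:360,120:400],None,fx=2.4,fy=2.4,interpolation=cv2.INTER_CUBIC))
```

```text
(no output)
```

View pics/scene0c.png

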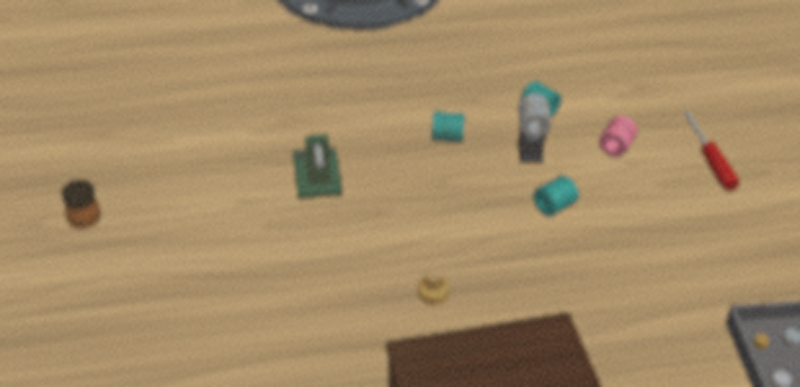

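View pics/side0c.png

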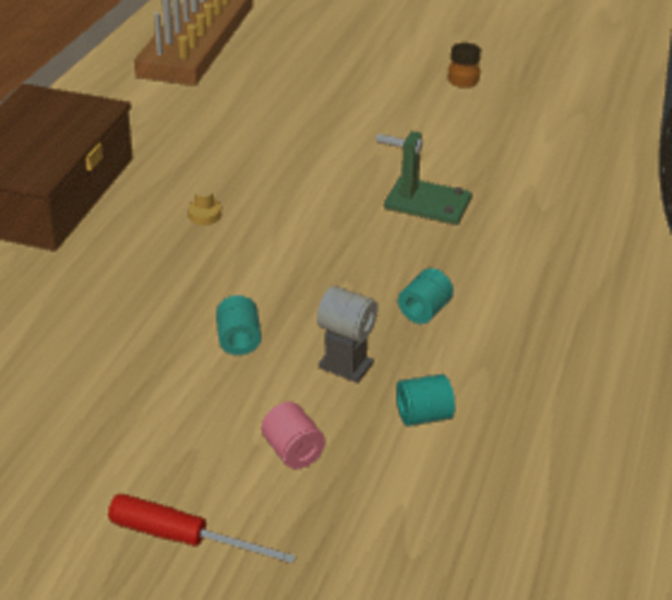

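The steel cap sits on the dark V-block, at side ≈(264,240) and scene ≈(308,174). The pink and turquoise cylinders lying on the bench are look-alikes and don't count. The gauge is green, with its pin tip at side ≈(277,167) and scene ≈(223,186). Next I triangulate these.

```bash
cat > h.py <<'E'
import numpy as np, cv2
from scipy.spatial.transform import Rotation as Ro
from cell import ctrl, viewer, models
P={n:viewer.camera_params(n) for n in ("scene","side","wrist")}
def K(n):
    p=P[n]; f=192/np.tan(np.radians(p['fov_y']/2)); return f,p['cx'],p['cy']
def ray(n,uv,st=None):
    f,cx,cy=K(n); 
    if n!="wrist":
        R=np.array(P[n]['R']);t=np.array(P[n]['t'])
        d=R.T@np.array([(uv[0]-cx)/f,(uv[1]-cy)/f,1]); return -R.T@t,d/np.linalg.norm(d)
    dx,dy=uv[0]-cx,uv[1]-cy; r=np.hypot(dx,dy); th=r/f
    dc=np.array([np.sin(th)*dx/r,np.sin(th)*dy/r,np.cos(th)])
    H=np.array(P['wrist']['hand_eye']); T=Ro.from_euler('xyz',st['ee_rot']).as_matrix()
    return np.array(st['tcp_pos'])+T@H[:3,3], T@H[:3,:3]@dc
def proj(n,X,st=None):
    X=np.asarray(X,float); f,cx,cy=K(n)
    if n!="wrist":
        c=np.array(P[n]['R'])@X+np.array(P[n]['t']); return np.array([f*c[0]/c[2]+cx,f*c[1]/c[2]+cy])
    H=np.array(P['wrist']['hand_eye']); T=Ro.from_euler('xyz',st['ee_rot']).as_matrix()
    c=H[:3,:3].T@(T.T@(X-np.array(st['tcp_pos']))-H[:3,3]); r=np.hypot(c[0],c[1]); th=np.arctan2(r,c[2])
    return np.array([cx+f*th*c[0]/r,cy+f*th*c[1]/r])
def atz(r,z): o,d=r; return o+d*(z-o[2])/d[2]
def tri(*rs):
    A=np.zeros((3,3));b=np.zeros(3)
    for o,d in rs:
        M=np.eye(3)-np.outer(d,d);A+=M;b+=M@o
    X=np.linalg.solve(A,b); return X,[round(float(np.linalg.norm((np.eye(3)-np.outer(d,d))@(X-o))),1) for o,d in rs]
def save(name,im): cv2.imwrite("pics/"+name+".png",im[:,:,::-1])
E
python3 - <<'E'
from h import *
np.set_printoptions(precision=1,suppress=True)
for nm,a,b,z in (("cap",(307.8,172.5),(264.4,240),66),("tip",(223,191),(278,168),75),("gauge",(223.6,208.6),(285.7,193.9),0),("vb",(304.3,194),(263.8,262.7),0)):
    print(nm,atz(ray("scene",a),z),atz(ray("side",b),z),tri(ray("scene",a),ray("side",b)))
for nm,b,s in (("jar",(314.7,143.1),(131,211.4)),("die",(205.6,199.8),(268,242.6)),("driver",(201.6,334.5),(378,190))):
    print(nm,atz(ray("side",b),0),atz(ray("scene",s),0))
E
```

```text
cap [459.9 180.5  66. ] [472.4 170.1  66. ] (array([469.4, 177.7,  73.3]), [0.6, 0.6])
tip [ 524.2 -122.4   75. ] [ 535.3 -122.    75. ] (array([ 532.6, -121.1,   78.7]), [3.3, 3.3])
gauge [ 527.9 -123.4    0. ] [ 507.7 -115.7    0. ] (array([ 512.9, -124.5,   -9.9]), [3.8, 3.8])
vb [496.2 164.7  -0. ] [471.4 172.4   0. ] (array([477.9, 166.5, -11.3]), [5.4, 5.4])
jar [ 506.2 -432.9    0. ] [ 495.2 -427.9    0. ]
die [703.8  -9.    0. ] [701.1  -4.6   0. ]
driver [517.1 412.    0. ] [514.6 431.5   0. ]
```

Run:
```python
from h import *
st=ctrl.observe(); im=viewer.get_image("wrist"); save("w0",im)
```

```text
(no output)
```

View pics/w0.png

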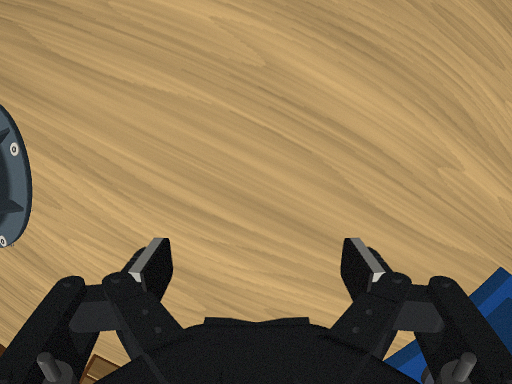

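```bash
cat >> h.py <<'E'
def Rt(st): return Ro.from_euler('xyz',st['ee_rot']).as_matrix()
def plan(st,target,dyaw=0.):
    d=Rt(st).T@(np.array(target)-st['tcp_pos'])/1000
    return d
E
python3 - <<'E'
from h import *
np.set_printoptions(precision=4,suppress=True)
st=ctrl.observe(); print(Rt(st)); print(plan(st,(490,-110,231)))
E
```

```text
[[ 0.      0.8925  0.451 ]
 [ 0.      0.451  -0.8925]
 [-1.      0.     -0.    ]]
[ 0.0003  0.3877 -0.1808]
```

>>> play_rows --increments "0 0.04 -0.02 0;0 0.04 -0.02 0;0 0.04 -0.02 0;0 0.04 -0.02 0;0 0.04 -0.02 0" --hand 1

```text
time: 1.95
tcp_pos: [359.6, -265.3, 231.5]
ee_rot: [0.437, 1.57, -0.667]
force: [0.9, -1.0, -0.3]
opening: 0.998
```

>>> play_rows --increments "0 0.04 -0.02 0;0 0.04 -0.02 0;0 0.04 -0.02 0;0 0.04 -0.02 0;0 0 0 0"

```text
time: 2.45
tcp_pos: [467.8, -119.5, 231.0]
ee_rot: [2.289, 1.57, 1.191]
force: [-0.5, 0.3, -0.1]
opening: 1.0
```

Run:
```python
from h import *
np.set_printoptions(precision=4,suppress=True)
st=ctrl.observe(); im=viewer.get_image("wrist"); save("w1",im); print(st)
for q in ("gauge","feeler_tip"):
    print(q,[(r['position'],round(r['confidence'],2)) for r in models.spot_point("wrist",q)])
```

```text
{'time': 2.45, 'q': array([-0.2508,  0.1775, -0.0789,  1.3143,  0.001 ,  2.4182]), 'joint_velocities': array([-0.0829, -0.0223, -0.0327,  0.0058, -0.0231, -0.0874]), 'tau': array([  5.7375, -64.1213,  50.1674,  -0.1986,   0.4536,   1.7867]), 'tcp_pos': array([ 467.8423, -119.5358,  231.0294]), 'ee_rot': array([2.2889, 1.5698, 1.1907]), 'force': array([-0.4639,  0.2775, -0.078 ]), 'torque': array([-0.07  ,  0.0198, -0.0082]), 'opening': 0.999856111174875}
gauge [([269.0, 140.6], 0.89)]
feeler_tip [([289.9, 119.0], 0.54)]
```

View pics/w1.png

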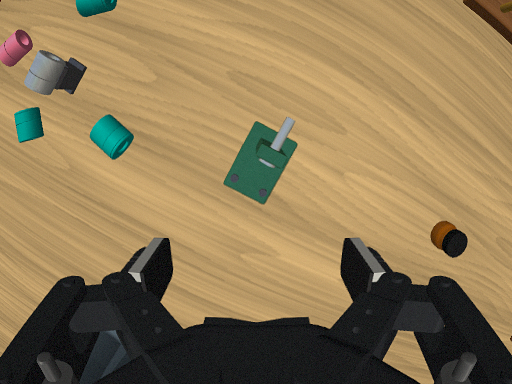

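Run:
```python
import cv2
a=cv2.imread("pics/w1.png")
cv2.imwrite("pics/w1c.png",cv2.resize(a[105:215,210:320],None,fx=5.4,fy=5.4,interpolation=cv2.INTER_CUBIC))
```

```text
(no output)
```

View pics/w1c.png

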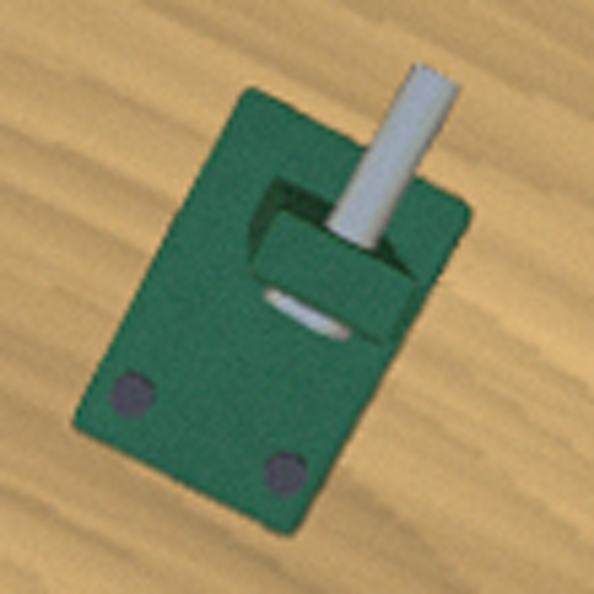

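```bash
cat > fitg.py <<'E'
from h import *
from scipy.optimize import least_squares
np.set_printoptions(precision=3,suppress=True)
def fit(st,pts,x0):
    def res(p):
        X,Y,a=p; c,s=np.cos(a),np.sin(a); out=[]
        for g,uv,w in pts:
            W=[X+c*g[0]-s*g[1],Y+s*g[0]+c*g[1],g[2]]
            out+=list((proj("wrist",W,st)-np.array(uv))*w)
        return out
    r=least_squares(res,x0); return r.x,np.array(r.fun).reshape(-1,2)
E
python3 - <<'E'
from fitg import *
st={'tcp_pos':np.array([ 467.8423, -119.5358,  231.0294]),'ee_rot':np.array([2.2889, 1.5698, 1.1907])}
f=lambda u,v:(210+u/5.4-.4,105+v/5.4-.4)
pts=[((15,30,12),f(247,83),1),((15,-30,12),f(474,208),1),((-75,30,12),f(73,428),1),((-75,-30,12),f(291,540),1),
((35,0,75),f(438,78),1),((0,15,86),f(283,208),1),((0,-15,86),f(415,280),1)]
x,r=fit(st,pts,[520,-120,0]); print(x);print(r)
a=x[2]; print("tip",x[0]+35*np.cos(a),x[1]+35*np.sin(a))
tip=[x[0]+35*np.cos(a),x[1]+35*np.sin(a),75]
print(proj("scene",tip),proj("side",tip))
# cap rough
E
```

```text
[ 504.262 -120.395   -0.013]
[[-0.377  0.006]
 [ 1.002  0.144]
 [-1.535  0.3  ]
 [ 0.235  0.872]
 [-0.117 -0.987]
 [-0.986 -0.505]
 [ 1.658  0.572]]
tip 539.2587507130369 -120.85056445990617
[223.973 193.977] [276.49  167.922]
```

Run:
```python
from h import *
st=ctrl.observe(); print(Rt(st).round(3), plan(st,(440,150,231)).round(4))
```

```text
[[-0.     0.892  0.452]
 [-0.     0.452 -0.892]
 [-1.    -0.    -0.   ]] [ 2.000e-04  1.007e-01 -2.554e-01]
```

>>> play_rows --increments "0 0.017 -0.043 0;0 0.017 -0.043 0;0 0.017 -0.043 0;0 0.017 -0.043 0;0 0.017 -0.043 0"

```text
time: 3.1
tcp_pos: [444.0, 107.3, 231.6]
ee_rot: [1.03, 1.57, -0.076]
force: [1.0, -1.0, -0.4]
opening: 0.998
```

>>> play_rows --increments "0 0.016 -0.04 0;0 0 0 0;0 0 0 0;0 0 0 0;0 0 0 0"

```text
time: 3.6
tcp_pos: [441.0, 148.5, 231.4]
ee_rot: [0.384, 1.571, -0.722]
force: [-0.6, -0.0, 1.0]
opening: 1.0
```

Run:
```python
from h import *
np.set_printoptions(precision=4,suppress=True)
st=ctrl.observe(); im=viewer.get_image("wrist"); save("w2",im); print(st['tcp_pos'],st['ee_rot'],st['q'],st['joint_velocities'])
for q in ("cap","vblock"):
    print(q,[(r['position'],round(r['confidence'],2)) for r in models.spot_point("wrist",q)])
```

```text
[441.0217 148.4706 231.4043] [ 0.3835  1.5706 -0.7217] [ 0.3249  0.1415 -0.121   1.3082 -0.0002  3.0009] [ 0.0027  0.0017  0.002   0.0001 -0.0007  0.0055]
cap [([307.8, 209.1], 0.84), ([189.0, 190.4], 0.83), ([286.6, 49.5], 0.59)]
vblock []
```

View pics/w2.png

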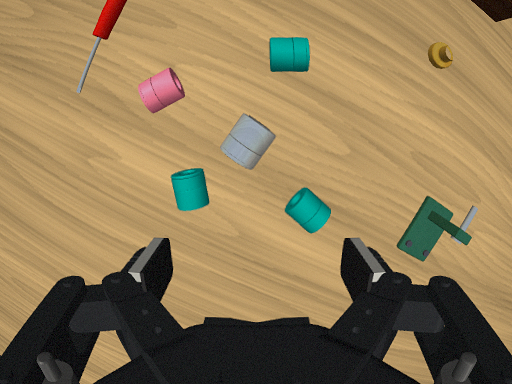

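Run:
```python
import cv2
a=cv2.imread("pics/w2.png")
cv2.imwrite("pics/w2c.png",cv2.resize(a[100:180,200:300],None,fx=7,fy=7,interpolation=cv2.INTER_CUBIC))
```

```text
(no output)
```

View pics/w2c.png

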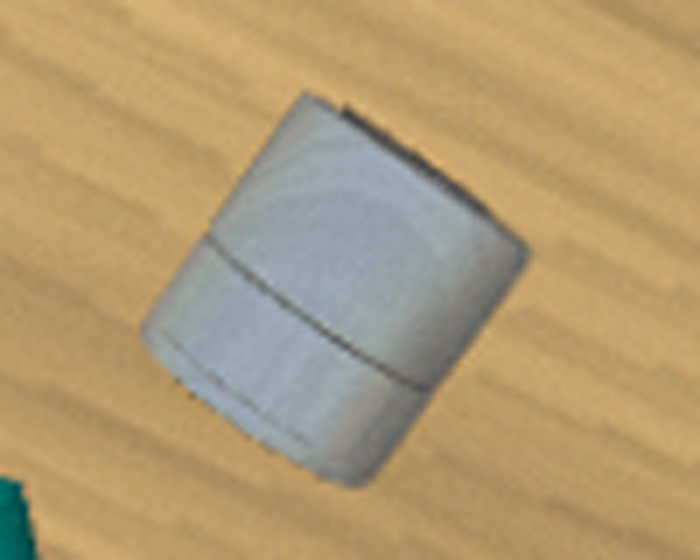

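Run:
```python
from h import *
np.set_printoptions(precision=2,suppress=True)
st=ctrl.observe()
C=[(305,92),(530,250),(358,488),(143,330)]
W=np.array([atz(ray("wrist",(200+u/7-.4,100+v/7-.4),st),68) for u,v in C]); print(W)
print("sides",[np.linalg.norm(W[i]-W[(i+1)%4]) for i in range(4)],"c",W.mean(0))
d=(W[0]+W[1]-W[2]-W[3]); yaw=np.arctan2(d[1],d[0]); print("axis yaw",yaw)
R=Rt(st); print(R); 
c=W.mean(0); c[2]=66; print(proj("side",c),proj("scene",c))
```

```text
[[495.49 191.82  68.  ]
 [489.52 152.06  68.  ]
 [446.28 158.64  68.  ]
 [453.44 197.76  68.  ]]
sides [np.float64(40.19878646118747), np.float64(43.73203200410537), np.float64(39.77101364027822), np.float64(42.47078841557727)] c [471.18 175.07  68.  ]
axis yaw -0.14569593817128804
[[ 0.    0.89  0.45]
 [-0.    0.45 -0.89]
 [-1.    0.    0.  ]]
[264.16 241.46] [307.13 174.66]
```

Run:
```python
from h import *
np.set_printoptions(precision=1,suppress=True)
st=ctrl.observe()
for uv in ((190,189),(308,210),(290,54),(161,90)): print(atz(ray("wrist",uv,st),21))
print(plan(st,(471,175,231)))
```

```text
[381.8 212.2  21. ]
[423.8  67.7  21. ]
[582.9 176.7  21. ]
[477.8 296.6  21. ]
[ 0.  0. -0.]
```

>>> play_rows --increments "0 0.038 -0.01 0;0 0 0 -0.149;0 0 0 -0.149;0 0 0 -0.149;0 0 0 -0.149"

```text
time: 4.25
tcp_pos: [470.3, 175.5, 231.3]
ee_rot: [-1.945, 1.571, -2.447]
force: [-0.2, 0.3, 0.1]
opening: 0.996
```

>>> play_rows --increments "0 0 0 -0.149;0 0 0 -0.149;0 0 0 -0.149;0 0 0 -0.149;0 0 0 -0.149"

```text
time: 4.75
tcp_pos: [470.3, 175.5, 231.3]
ee_rot: [-2.784, 1.571, -2.541]
force: [-1.3, -0.3, 0.4]
opening: 0.999
```

>>> play_rows --increments "0 0 0 -0.149;0 0 0 -0.149;0 0 0 -0.149;0 0 0 -0.149;0 0 0 -0.149"

```text
time: 5.25
tcp_pos: [470.3, 175.5, 231.3]
ee_rot: [2.199, 1.571, -3.095]
force: [0.6, 0.2, -0.4]
opening: 1.001
```

>>> play_rows --increments "0 0 0 -0.149;0 0 0 -0.149;0 0 0 -0.144;0 0 0 0;0 0 0 0"

```text
time: 5.75
tcp_pos: [470.3, 175.7, 231.3]
ee_rot: [0.588, 1.571, 2.008]
force: [0.2, 0.0, -0.7]
opening: 0.998
```

Run:
```python
from h import *
np.set_printoptions(precision=4,suppress=True)
st=ctrl.observe(); im=viewer.get_image("wrist"); save("w3",im); print(st['tcp_pos'],st['ee_rot'],st['q'],st['joint_velocities'])
R=Rt(st);print(np.arctan2(R[1,1],R[0,1]))
import cv2
cv2.imwrite("pics/w3c.png",cv2.resize(im[100:330,140:380,::-1],None,fx=2.6,fy=2.6,interpolation=cv2.INTER_CUBIC))
```

```text
[470.2551 175.6646 231.3223] [0.5876 1.5708 2.0077] [ 0.3575  0.2171 -0.0291  1.3246  0.      0.5082] [ 0.0016  0.0008 -0.0005  0.0018  0.0006  0.007 ]
2.99086646978725
```

View pics/w3c.png

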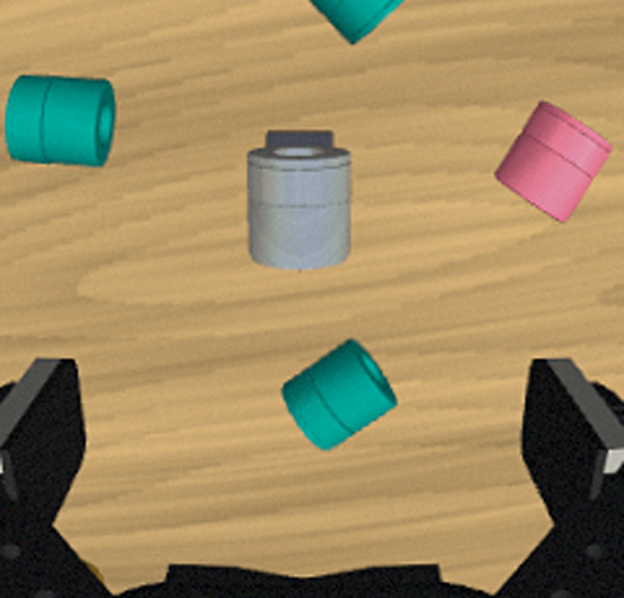

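Run:
```python
from h import *
np.set_printoptions(precision=2,suppress=True)
st=ctrl.observe()
C=[(248,158),(351,158),(351,262),(248,262)]
W=np.array([atz(ray("wrist",(140+u/2.6-.3,100+v/2.6-.3),st),66) for u,v in C]); print(W,W.mean(0))
R=Rt(st); print((W-st['tcp_pos'])@R)
```

```text
[[449.26 157.03  66.  ]
 [455.5  198.03  66.  ]
 [498.83 192.12  66.  ]
 [492.38 149.73  66.  ]] [473.99 174.23  66.  ]
[[165.32  17.94 -21.61]
 [165.32  17.91  19.86]
 [165.33 -25.81  20.51]
 [165.33 -25.79 -22.37]]
```

>>> play_rows --increments "0.04 -0.002 -0.001 0;0.04 0 0 0;0.04 0 0 0;0.03 0 0 0;0.02 0 0 0"

```text
time: 6.3
tcp_pos: [471.0, 174.1, 59.1]
ee_rot: [2.068, 1.569, -2.794]
force: [0.4, 0.3, 0.1]
opening: 1.003
```

>>> play_rows --increments "0.012 0 0 0;0 0 0 0;0 0 0 0;0 0 0 0;0 0 0 0"

```text
time: 6.8
tcp_pos: [472.7, 174.9, 50.3]
ee_rot: [-1.077, 1.569, 0.348]
force: [-0.8, 0.1, 0.3]
opening: 1.003
```

Run:
```python
from h import *
np.set_printoptions(precision=4,suppress=True)
st=ctrl.observe(); im=viewer.get_image("wrist"); save("w4",im); print(st['tcp_pos'])
save("s4",viewer.get_image("side"))
```

```text
[472.687  174.901   50.2627]
```

View pics/w4.png

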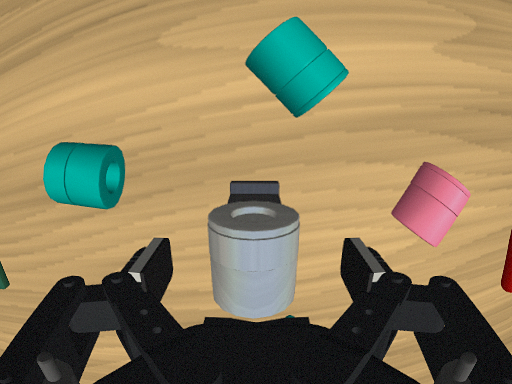

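View pics/s4.png

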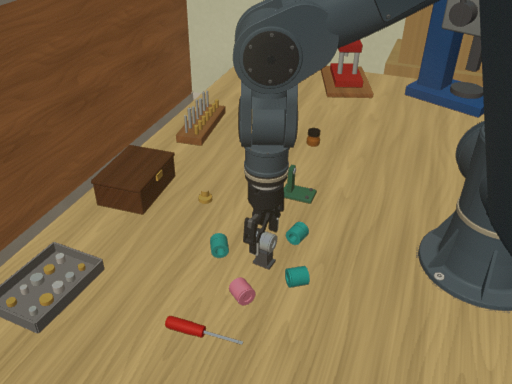

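Run:
```python
from h import *
np.set_printoptions(precision=1,suppress=True)
st=ctrl.observe(); R=Rt(st)
for off in (-4,-2,0,2,4):
    print(off,[proj("wrist",st['tcp_pos']+R@np.array([st['tcp_pos'][2]-z,y+off,0]),st) for y,z in ((22,66),(22,87),(-22,87))])
im=cv2.imread("pics/w4.png"); cv2.imwrite("pics/w4c.png",cv2.resize(im[190:330,190:330],None,fx=4.2,fy=4.2,interpolation=cv2.INTER_CUBIC))
```

```text
-4 [array([255.6, 224.5]), array([255.5, 244.2]), array([255.7, 329.3])]
-2 [array([255.6, 220.3]), array([255.5, 239.5]), array([255.7, 326.2])]
0 [array([255.6, 216.2]), array([255.5, 234.8]), array([255.7, 322.9])]
2 [array([255.6, 212. ]), array([255.5, 230. ]), array([255.7, 319.6])]
4 [array([255.6, 207.8]), array([255.5, 225.2]), array([255.7, 316.2])]
```

View pics/w4c.png

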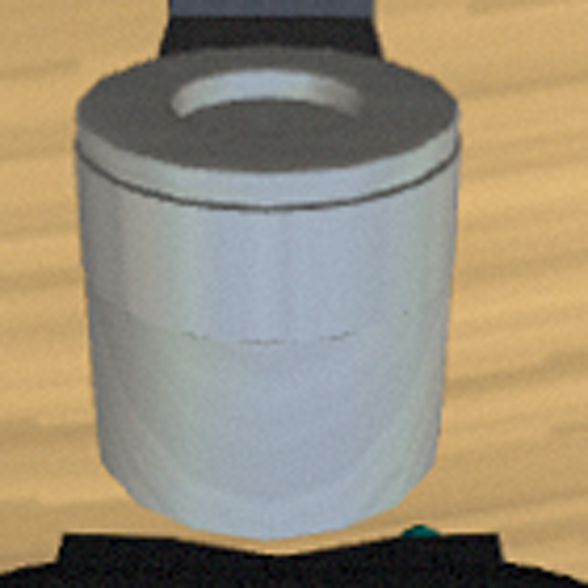

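>>> play_rows --increments "0.003 0.002 -0.001 0;0 0 0 0;0 0 0 0;0 0 0 0;0 0 0 0"

```text
time: 7.4
tcp_pos: [469.9, 174.0, 46.3]
ee_rot: [-1.222, 1.571, 0.203]
force: [0.0, 0.1, -0.2]
opening: 1.003
```

>>> play_rows --increments "0 0 0 0;0 0 0 0;0 0 0 0;0 0 0 0;0 0 0 0" --hand 0

```text
time: 7.9
tcp_pos: [470.1, 173.9, 46.6]
ee_rot: [-1.612, 1.57, -0.187]
force: [-1.1, -1.5, 6.1]
opening: 0.476
```

>>> play_rows --increments "0 0 0 0;0 0 0 0;0 0 0 0;0 0 0 0;0 0 0 0"

```text
time: 8.4
tcp_pos: [470.1, 173.9, 46.7]
ee_rot: [-1.524, 1.57, -0.099]
force: [-1.4, -2.1, 5.4]
opening: 0.475
```

Run:
```python
from h import *
st=ctrl.observe(); im=viewer.get_image("wrist"); save("w5",im); print(st['tcp_pos'],st['force'])
```

```text
[470.10147107 173.90186358  46.66456095] [-1.43482584 -2.11171681  5.44601908]
```

View pics/w5.png

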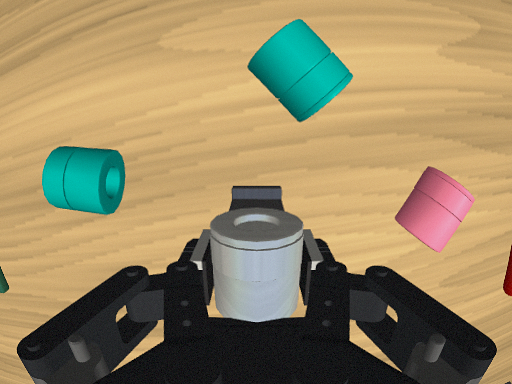

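>>> play_rows --increments "-0.02 0 0 0;-0.03 0 0 0;-0.04 0 0 0;-0.03 0 0 0;0 0 0 0.14"

```text
time: 8.95
tcp_pos: [471.7, 174.6, 170.1]
ee_rot: [-0.931, 1.565, 0.354]
force: [-0.1, 0.2, -3.5]
opening: 0.479
```

>>> play_rows --increments "0 0 0 0.149;0 0 0 0.149;0 0 0 0.149;0 0 0 0.149;0 0 0 0.149"

```text
time: 9.45
tcp_pos: [469.6, 173.9, 166.0]
ee_rot: [2.981, 1.57, -2.768]
force: [1.1, 0.1, -2.5]
opening: 0.475
```

Run:
```python
from h import *
st=ctrl.observe(); im=viewer.get_image("wrist"); save("w6",im); print(st['tcp_pos'],st['force'],st['opening'],st['q'])
R=Rt(st);print(np.arctan2(R[1,1],R[0,1]), R.round(3))
```

```text
[469.6443648  173.86253531 166.03253204] [ 1.08296621  0.09374297 -2.46089458] 0.47452814145148803 [ 3.54564147e-01  2.36568618e-01 -1.70265900e-01  1.16463569e+00
 -1.26367797e-05  1.39149476e+00]
2.1046620068734248 [[-0.001 -0.509  0.861]
 [-0.     0.861  0.509]
 [-1.     0.    -0.001]]
```

View pics/w6.png

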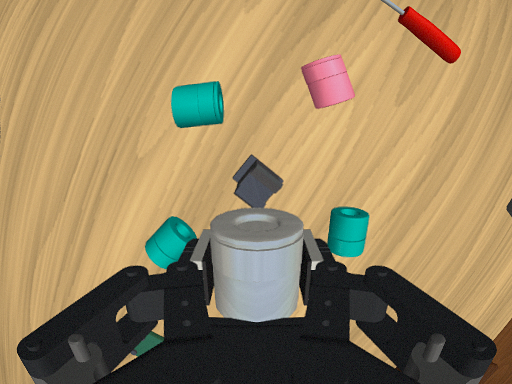

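Run:
```python
from h import *
im=cv2.imread("pics/w6.png"); cv2.imwrite("pics/w6c.png",cv2.resize(im[145:335,190:330],None,fx=4,fy=4,interpolation=cv2.INTER_CUBIC))
st=ctrl.observe(); R=Rt(st)
for xo in (-18,-22,-26):
  for off in (-2,0,2): print(xo,off,[ (proj("wrist",st['tcp_pos']+R@np.array([xo-dz,y+off,0]),st).round(1)-np.array([190,145]))*4 for y,dz in ((22,-21),(22,0),(22,21),(-22,21))])
```

```text
-18 -2 [array([264. , 250.4]), array([264. , 309.2]), array([264. , 388.4]), array([264.4, 737.2])]
-18 0 [array([264. , 235.6]), array([264. , 292.8]), array([264. , 369.2]), array([264.4, 724.4])]
-18 2 [array([264. , 220.8]), array([264. , 275.6]), array([264., 350.]), array([264.4, 711.2])]
-22 -2 [array([264. , 260.4]), array([264. , 322.8]), array([264. , 406.8]), array([264.4, 760.8])]
-22 0 [array([264. , 245.2]), array([264. , 305.6]), array([264. , 387.2]), array([264.4, 747.6])]
-22 2 [array([264., 230.]), array([264., 288.]), array([264. , 367.2]), array([264.4, 734.4])]
-26 -2 [array([264. , 271.2]), array([264. , 336.8]), array([264., 426.]), array([264.4, 785.2])]
-26 0 [array([264. , 255.6]), array([264. , 319.2]), array([264., 406.]), array([264.4, 772. ])]
-26 2 [array([264., 240.]), array([264. , 301.2]), array([264. , 385.6]), array([264.4, 758.8])]
```

View pics/w6c.png

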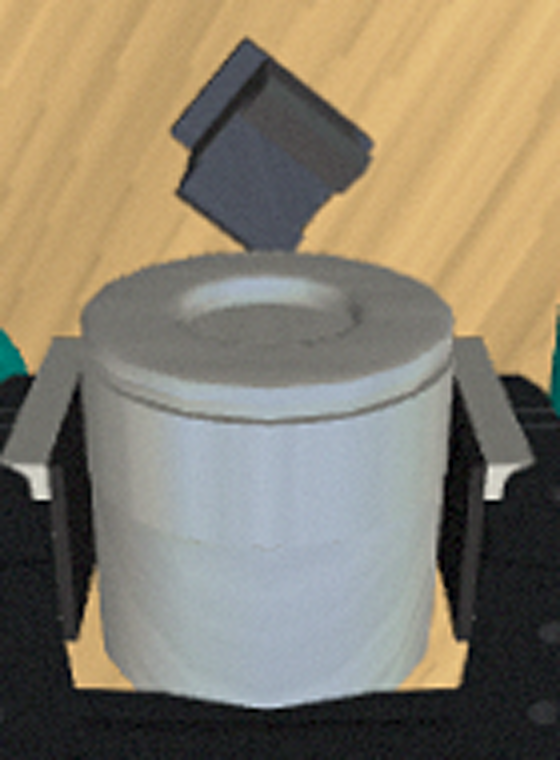

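>>> play_rows --increments "0 0 0 0.149;0 0 0 0.149;0 0 0 0.149;0 0 0 0.149;0 0 0 0.149"

```text
time: 10.0
tcp_pos: [469.7, 173.9, 166.1]
ee_rot: [-2.622, 1.57, -2.83]
force: [0.7, -0.2, -3.2]
opening: 0.479
```

>>> play_rows --increments "0 0 0 0.149;0 0 0 0.149;0 0 0 0.149;0 0 0 0.149;0 0 0 0.149"

```text
time: 10.5
tcp_pos: [469.7, 173.9, 166.1]
ee_rot: [-1.771, 1.57, -2.724]
force: [0.1, 0.2, -3.9]
opening: 0.475
```

>>> play_rows --increments "0 0 0 0.149;0 0 0 0.149;0 0 0 0.149;0 0 0 0.149;0 0 0 0.032"

```text
time: 11.0
tcp_pos: [488.0, 80.7, 166.1]
ee_rot: [-2.997, 1.493, 1.834]
force: [-0.5, 0.2, -2.8]
opening: 0.477
```

>>> play_rows --increments "0 0.02 0.04 0;0 0.02 0.04 0;0 0.02 0.04 0;0 0.02 0.04 0;0 0.02 0.04 0"

```text
time: 11.5
tcp_pos: [611.9, -103.3, 149.6]
ee_rot: [-3.003, 1.493, 1.835]
force: [1.1, 0.4, -1.3]
opening: 0.472
```

>>> play_rows --increments "0 0.02 0.04 0;0 0.01 0.035 0;0 0.01 0.02 0;0 0 0 0;0 0 0 0"

```text
time: 12.0
tcp_pos: [662.3, -190.9, 141.5]
ee_rot: [-2.993, 1.493, 1.844]
force: [-0.1, 0.6, -3.5]
opening: 0.475
```

Run:
```python
from h import *
st=ctrl.observe(); im=viewer.get_image("wrist"); save("w7",im); save("s7",viewer.get_image("side")); print(st['tcp_pos'].tolist(),st['ee_rot'].tolist(),st['force'],st['opening'],st['q'])
R=Rt(st);print(np.arctan2(R[1,1],R[0,1]), R.round(3))
```

```text
[662.2827165001547, -190.93615714938213, 141.46926216799574] [-2.9925943067932934, 1.4927556410206355, 1.8435472561610187] [-0.12797007  0.60814331 -3.46708828] 0.4751962831380493 [-0.31048903  0.69313597  0.47160404  1.3923047   0.06511912  2.70594895]
0.1241994260658122 [[-0.021  0.992  0.123]
 [ 0.075  0.124 -0.989]
 [-0.997 -0.012 -0.077]]
```

View pics/w7.png

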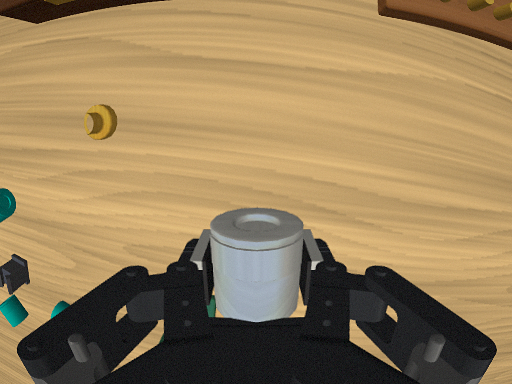

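View pics/s7.png

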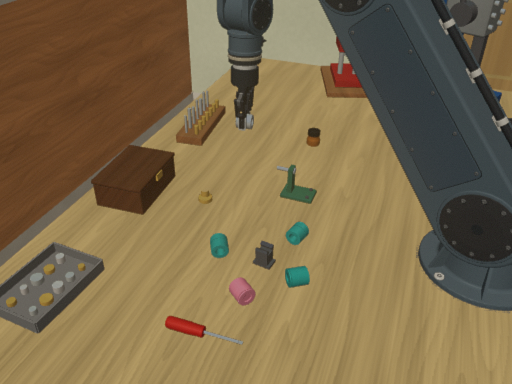

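The arm ran into the joint-6 limit during the turn, and the tool picked up about 4° of tilt. That tilt is about the cap's own axis, so the axis is still level (z-component −0.012). I'll carry on and plan from the measured pose.

>>> play_rows --increments "0 0 0 0.137;0 0 0 0;0 0 0 0;0 0 0 0;0 0 0 0"

```text
time: 12.6
tcp_pos: [662.4, -190.9, 142.4]
ee_rot: [-2.869, 1.494, 1.831]
force: [0.4, 0.2, -2.1]
opening: 0.478
```

```bash
cat >> h.py <<'E'
OFF=np.array([-19.5,0,0])
def capplan(st,C):
    R=Rt(st); cur=st['tcp_pos']+R@OFF
    return cur, R.T@(np.array(C)-cur)/1000
E
python3 - <<'E'
from h import *
np.set_printoptions(precision=4,suppress=True)
st=ctrl.observe(); R=Rt(st);print(np.arctan2(R[1,1],R[0,1]), R,st['q'])
print(capplan(st,(600,-121.5,140)))
E
```

```text
-0.012126017768852226 [[-0.0198  0.9997 -0.0136]
 [ 0.0746 -0.0121 -0.9971]
 [-0.997  -0.0208 -0.0743]] [-0.3103  0.6917  0.4715  1.3924  0.065   2.8428]
(array([ 662.7654, -192.3174,  161.8863]), array([ 0.0283, -0.0632, -0.0681]))
```

>>> play_rows --increments "0.002 -0.016 -0.017 0;0.002 -0.016 -0.017 0;0.002 -0.016 -0.017 0;0.002 -0.016 -0.017 0;0 0 0 0"

```text
time: 13.1
tcp_pos: [597.8, -119.9, 141.2]
ee_rot: [-2.863, 1.493, 1.837]
force: [1.2, -0.5, -2.2]
opening: 0.473
```

Run:
```python
from h import *
np.set_printoptions(precision=4,suppress=True)
st=ctrl.observe(); R=Rt(st);print(np.arctan2(R[1,1],R[0,1]), R,st['q'])
print(capplan(st,(595,-121.5,75)))
im=viewer.get_image("side"); save("s8",im); cv2.imwrite("pics/s8c.png",cv2.resize(im[90:220,200:340,::-1],None,fx=4.5,fy=4.5,interpolation=cv2.INTER_CUBIC))
```

```text
-0.011475528318858222 [[-0.0205  0.9997 -0.013 ]
 [ 0.0751 -0.0115 -0.9971]
 [-0.997  -0.0214 -0.0748]] [-0.2333  0.5037  0.1506  1.2551  0.0684  2.9193]
(array([ 598.1786, -121.3421,  160.6487]), array([ 0.0854, -0.0013,  0.0066]))
```

View pics/s8c.png

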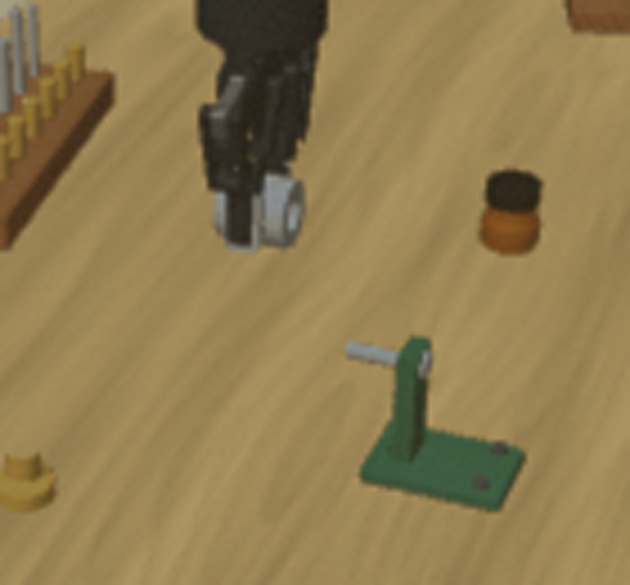

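>>> play_rows --increments "0.02 0 0.002 0;0.02 0 0.002 0;0.02 0 0.002 0;0.015 0 0 0;0.01 0 0 0"

```text
time: 13.65
tcp_pos: [597.5, -121.8, 54.3]
ee_rot: [-2.855, 1.493, 1.842]
force: [-0.3, -0.5, -2.2]
opening: 0.473
```

>>> play_rows --increments "0 0 0 0;0 0 0 0;0 0 0 0;0 0 0 0;0 0 0 0"

```text
time: 14.15
tcp_pos: [597.9, -121.4, 56.1]
ee_rot: [-2.875, 1.494, 1.822]
force: [0.1, -0.1, -2.7]
opening: 0.477
```

Run:
```python
from h import *
np.set_printoptions(precision=4,suppress=True)
st=ctrl.observe(); R=Rt(st);print(st['tcp_pos'],st['force'],np.arctan2(R[1,1],R[0,1]))
print(capplan(st,(539.3+22,-121,75)))
im=viewer.get_image("side"); save("s9",im); cv2.imwrite("pics/s9c.png",cv2.resize(im[130:210,220:320,::-1],None,fx=7,fy=7,interpolation=cv2.INTER_CUBIC))
# predicted face centre and pin tip
c=st['tcp_pos']+R@OFF; 
for n,X in (("face",c-R[:,1]*22),("tip",(539.3,-120.9,75)),("postpin",(504.3,-120.4,75)),("back",c+R[:,1]*22)): print(n,(proj("side",X)-[220,130])*7)
```

```text
[ 597.8627 -121.4254   56.052 ] [ 0.0588 -0.1038 -2.709 ] -0.014119960926607734
(array([ 598.2358, -122.8761,   75.4944]), array([ 0.0013, -0.0369, -0.0013]))
face [307.5715 243.4752]
tip [395.3704 265.3739]
postpin [480.8488 283.1431]
back [203.6753 223.8505]
```

View pics/s9c.png

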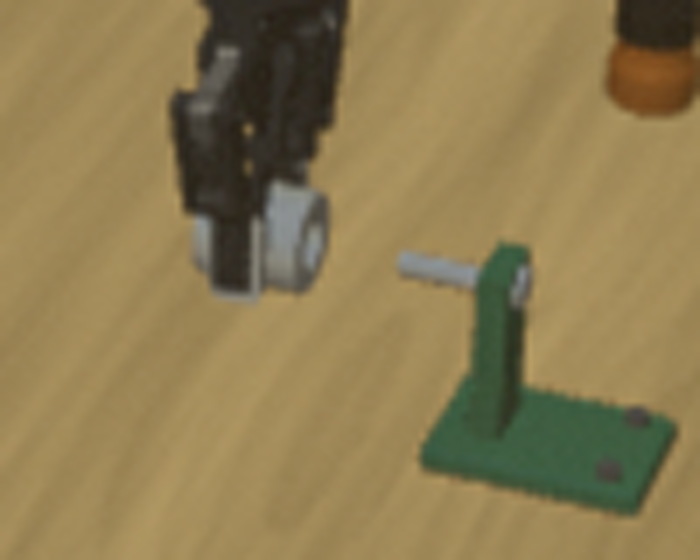

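>>> play_rows --increments "0.001 -0.01 -0.001 0;0 -0.01 0 0;0 -0.006 0 0;0 -0.003 0 0;0 0 0 0"

```text
time: 14.7
tcp_pos: [568.5, -120.0, 55.5]
ee_rot: [-2.869, 1.494, 1.828]
force: [-0.0, 0.4, -2.7]
opening: 0.48
```

>>> play_rows --increments "0 -0.003 0 0;0 -0.003 0 0;0 -0.003 0 0;0 -0.002 0 0;0 0 0 0"

```text
time: 15.2
tcp_pos: [557.3, -119.7, 55.5]
ee_rot: [-2.865, 1.493, 1.833]
force: [-0.7, 0.4, -2.9]
opening: 0.474
```

Run:
```python
from h import *
np.set_printoptions(precision=4,suppress=True)
st=ctrl.observe(); R=Rt(st);print(st['tcp_pos'],st['force'],np.arctan2(R[1,1],R[0,1]))
print(capplan(st,(539.3+5,-121,75)))
im=viewer.get_image("side"); save("s10",im); cv2.imwrite("pics/s10c.png",cv2.resize(im[130:210,220:320,::-1],None,fx=7,fy=7,interpolation=cv2.INTER_CUBIC))
im=viewer.get_image("scene"); save("sc10",im); cv2.imwrite("pics/sc10c.png",cv2.resize(im[150:230,180:280,::-1],None,fx=7,fy=7,interpolation=cv2.INTER_CUBIC))
```

```text
[ 557.3129 -119.6983   55.4899] [-0.7319  0.3633 -2.9146] -0.014220490034122315
(array([ 557.7028, -121.1535,   74.9316]), array([ 0.0002, -0.0134,  0.0001]))
```

View pics/s10c.png

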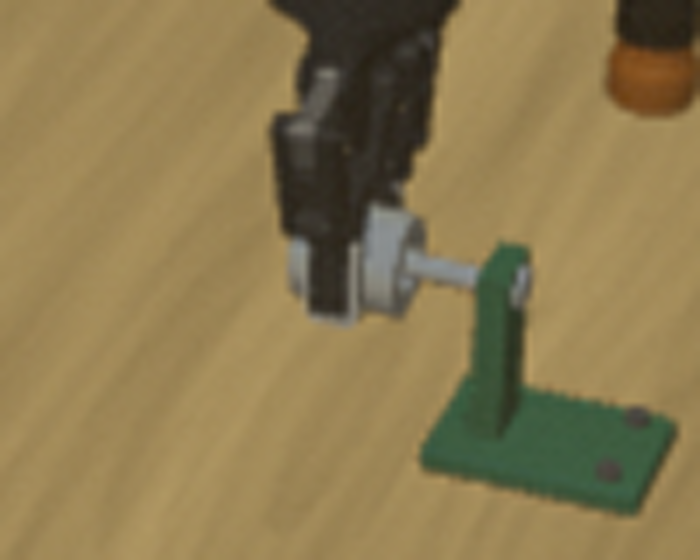

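View pics/sc10c.png

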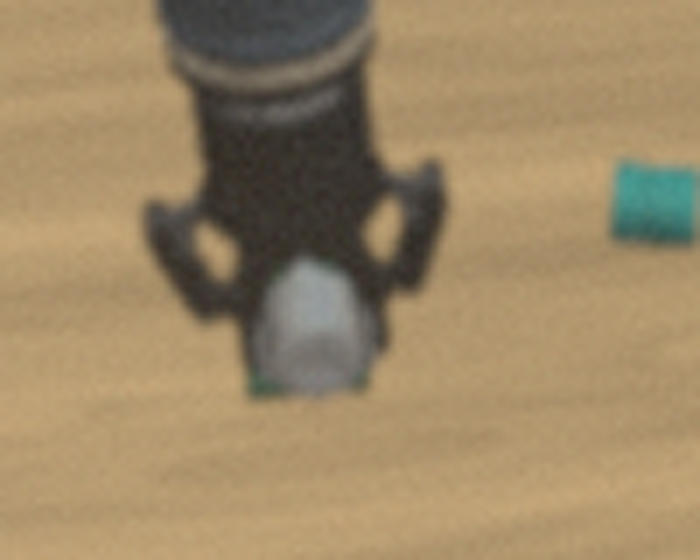

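>>> play_rows --increments "0 -0.002 0 0;0 -0.002 0 0;0 -0.002 0 0;0 0 0 0;0 0 0 0"

```text
time: 15.8
tcp_pos: [551.6, -119.6, 55.7]
ee_rot: [-2.868, 1.494, 1.83]
force: [-0.6, 0.3, -2.3]
opening: 0.475
```

>>> play_rows --increments "0 -0.002 0 0;0 -0.002 0 0;0 -0.002 0 0;0 -0.0015 0 0;0 0 0 0"

```text
time: 16.3
tcp_pos: [543.8, -119.5, 55.8]
ee_rot: [-2.865, 1.493, 1.832]
force: [0.8, 0.3, -2.3]
opening: 0.478
```

Run:
```python
from h import *
np.set_printoptions(precision=4,suppress=True)
st=ctrl.observe(); R=Rt(st);print(st['tcp_pos'],st['force'],np.arctan2(R[1,1],R[0,1]))
print(capplan(st,(539.3+5,-121,75)))
im=viewer.get_image("side"); save("s11",im); cv2.imwrite("pics/s11c.png",cv2.resize(im[130:210,220:320,::-1],None,fx=7,fy=7,interpolation=cv2.INTER_CUBIC))
```

```text
[ 543.8368 -119.5279   55.7948] [ 0.8456  0.3219 -2.3199] -0.014232525499519182
(array([ 544.226 , -120.9829,   75.2366]), array([0.0002, 0.0001, 0.    ]))
```

View pics/s11c.png

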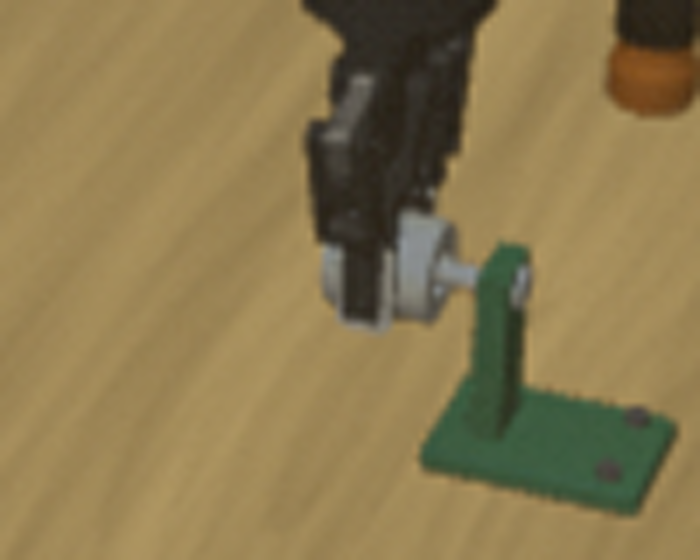

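>>> play_rows --increments "0 -0.0015 0 0;0 -0.0015 0 0;0 -0.0005 0 0;0 0 0 0;0 0 0 0"

```text
time: 16.85
tcp_pos: [540.6, -119.5, 55.8]
ee_rot: [-2.867, 1.494, 1.831]
force: [-0.5, -0.0, -1.4]
opening: 0.473
```

Run:
```python
from h import *
np.set_printoptions(precision=2,suppress=True)
st=ctrl.observe(); R=Rt(st);c=st['tcp_pos']+R@OFF;print(c,st['force']); print("depth",539.3-(c[0]-22))
# scene check of V-block from w6 is below
```

```text
[ 540.99 -120.95   75.29] [-0.51 -0.01 -1.4 ]
depth 20.30893163594658
```

>>> play_rows --increments "0 0.005 0 0;0 0.01 0 0;0 0.015 0 0;0 0.02 0 0;0 0.02 0 0"

```text
time: 17.35
tcp_pos: [612.0, -120.5, 54.3]
ee_rot: [-2.87, 1.494, 1.827]
force: [0.6, -0.4, -3.7]
opening: 0.479
```

>>> play_rows --increments "-0.02 0 0 0;-0.04 0 0 0;-0.04 0 0 0;-0.04 0 0 -0.149;0 0 0 -0.149"

```text
time: 17.85
tcp_pos: [616.2, -131.7, 199.5]
ee_rot: [3.015, 1.497, 1.733]
force: [1.2, 1.2, -2.9]
opening: 0.478
```

>>> play_rows --increments "0 0 0 -0.149;0 0 0 -0.149;0 0 0 -0.149;0 0 0 -0.149;0 0 0 -0.149"

```text
time: 18.35
tcp_pos: [614.0, -130.9, 193.8]
ee_rot: [2.366, 1.494, 1.83]
force: [-0.9, 0.4, -2.8]
opening: 0.477
```

>>> play_rows --increments "0 0 0 -0.149;0 0 0 -0.149;0 0 0 -0.149;0 0 0 -0.149;0 0 0 -0.149"

```text
time: 18.85
tcp_pos: [614.0, -130.8, 193.7]
ee_rot: [1.622, 1.494, 1.83]
force: [0.4, 0.3, -2.0]
opening: 0.47
```

>>> play_rows --increments "0 0 0 -0.149;0 0 0 -0.149;0 0 0 -0.149;0 0 0 -0.149;0 0 0 -0.149"

```text
time: 19.35
tcp_pos: [614.0, -130.8, 193.8]
ee_rot: [0.878, 1.493, 1.831]
force: [-0.2, -0.2, -2.6]
opening: 0.473
```

>>> play_rows --increments "0 0 0 -0.149;0 0 0 -0.149;0 0 0 -0.149;0 0 0 0;0 0 0 0"

```text
time: 19.85
tcp_pos: [613.7, -130.9, 193.8]
ee_rot: [0.441, 1.494, 1.831]
force: [0.4, 0.6, -3.1]
opening: 0.476
```

Run:
```python
from h import *
np.set_printoptions(precision=3,suppress=True)
st=ctrl.observe(); R=Rt(st);c=st['tcp_pos']+R@OFF;print(c,st['force'],st['q'],np.arctan2(R[1,1],R[0,1])); print(R)
print(capplan(st,(440,179,220)))
```

```text
[ 614.136 -132.334  213.253] [ 0.376  0.608 -3.136] [-0.244  0.53   0.327  1.404  0.068 -0.064] 2.9616184847470617
[[-0.02  -0.983  0.181]
 [ 0.075  0.179  0.981]
 [-0.997  0.033  0.07 ]]
(array([ 614.136, -132.334,  213.253]), array([0.02 , 0.227, 0.274]))
```

>>> play_rows --increments "0 0.025 0.05 -0.034;0 0.025 0.05 0;0 0.025 0.05 0;0 0.025 0.05 0;0 0.02 0.04 0"

```text
time: 20.35
tcp_pos: [537.1, 103.1, 213.2]
ee_rot: [0.401, 1.493, 1.825]
force: [0.6, 0.5, -2.4]
opening: 0.474
```

>>> play_rows --increments "0.02 0.018 0.035 0;0 0 0 0;0 0 0 0;0 0 0 0;0 0 0 0"

```text
time: 20.85
tcp_pos: [525.3, 138.8, 196.1]
ee_rot: [0.398, 1.494, 1.824]
force: [-0.4, 0.2, -3.0]
opening: 0.478
```

Run:
```python
from h import *
np.set_printoptions(precision=3,suppress=True)
st=ctrl.observe(); R=Rt(st);c=st['tcp_pos']+R@OFF;print(c,st['force'],st['q'],np.arctan2(R[1,1],R[0,1])); print(R, st['tcp_pos'].tolist(),st['ee_rot'].tolist())
im=viewer.get_image("wrist"); save("w12",im)
print(proj("wrist",(471,175,48),st))
im=viewer.get_image("side"); save("s12",im); cv2.imwrite("pics/s12c.png",cv2.resize(im[210:290,230:310,::-1],None,fx=7,fy=7,interpolation=cv2.INTER_CUBIC))
```

```text
[525.689 137.367 215.586] [-0.363  0.204 -2.952] [0.214 0.313 0.006 1.267 0.077 0.359] 2.997538604303553
[[-0.019 -0.989  0.145]
 [ 0.075  0.143  0.987]
 [-0.997  0.03   0.071]] [525.3127710692114, 138.82244285794775, 196.1441769427329] [0.39832211787407634, 1.493645740491147, 1.8240004682962463]
[273.354 126.119]
```

View pics/w12.png

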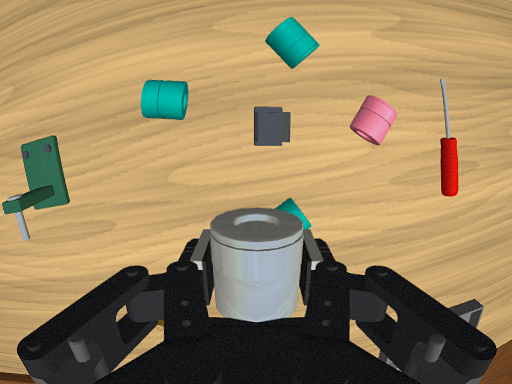

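View pics/s12c.png

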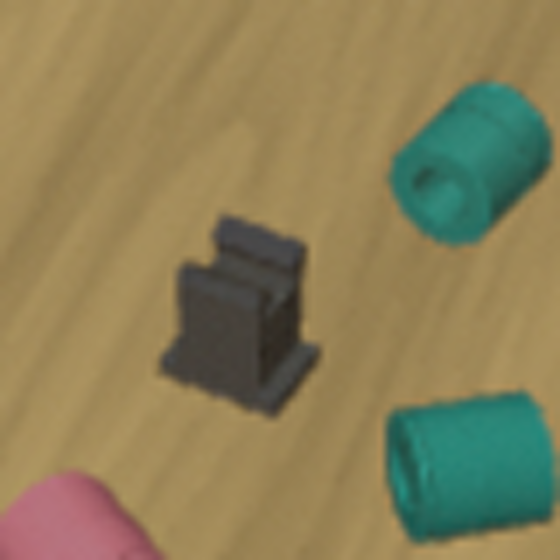

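Run:
```python
import cv2
a=cv2.imread("pics/w12.png")
cv2.imwrite("pics/w12c.png",cv2.resize(a[95:160,240:305],None,fx=9,fy=9,interpolation=cv2.INTER_CUBIC))
```

```text
(no output)
```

View pics/w12c.png

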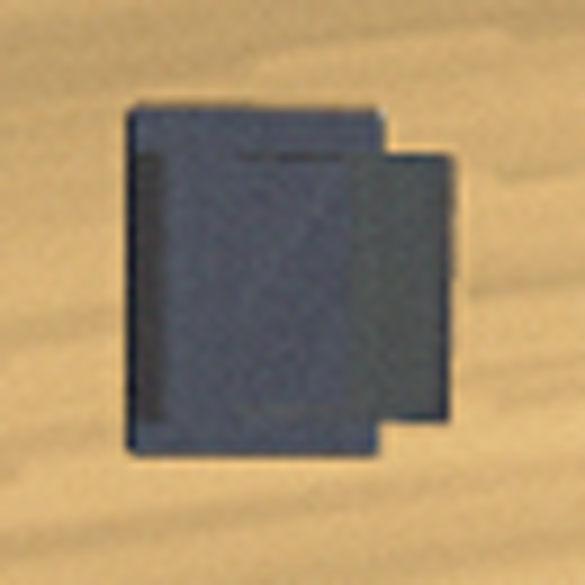

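Run:
```python
from h import *
np.set_printoptions(precision=1,suppress=True)
st=ctrl.observe(); R=Rt(st); c=st['tcp_pos']+R@OFF
e=np.array([np.cos(2.996),np.sin(2.996),0])
for u,v,z in ((450,155,50),(450,420,50),(345,155,50),(345,420,50),(130,105,6),(380,105,6),(130,455,6),(380,455,6)):
    W=atz(ray("wrist",(240+u/9-.4,95+v/9-.4),st),z); print(u,v,z,W)
W=[atz(ray("wrist",(240+u/9-.4,95+v/9-.4),st),6) for u,v in ((130,105),(380,105),(130,455),(380,455))]
m=np.mean(W,0); print("foot centre",m); d=W[0]+W[1]-W[2]-W[3]; print("yaw",np.arctan2(d[1],d[0]))
n=np.array([-e[1],e[0],0])
print("cap rel foot: along e",(c-m)@e,"lat",(c-m)@n)
for u,v in ((300,155),(300,420)):
    W=atz(ray("wrist",(240+u/9-.4,95+v/9-.4),st),48); print("end",(W-m)@e)
```

```text
450 155 50 [458.9 192.7  50. ]
450 420 50 [487.8 188.7  50. ]
345 155 50 [457.4 181.2  50. ]
345 420 50 [486.1 177.2  50. ]
130 105 6 [447.  162.1   6. ]
380 105 6 [451.2 193.    6. ]
130 455 6 [490.4 155.7   6. ]
380 455 6 [495.  186.9   6. ]
foot centre [470.9 174.5   6. ]
yaw 2.999266839548659
cap rel foot: along e -59.45010226494115 lat 28.695575207317397
end 14.30906789856269
end -14.83538425629478
```

Run:
```python
from h import *
np.set_printoptions(precision=4,suppress=True)
st=ctrl.observe()
print(capplan(st,(441.2,178.9,216))[1],capplan(st,(441.2,178.9,75))[1])
```

```text
[0.0042 0.0894 0.0287] [0.1448 0.0851 0.0187]
```

>>> play_rows --increments "0.004 0.03 0.01 0;0 0.03 0.01 0;0 0.029 0.009 0;0.04 -0.001 -0.003 0;0.04 -0.001 -0.003 0"

```text
time: 21.45
tcp_pos: [440.9, 181.2, 116.7]
ee_rot: [0.356, 1.493, 1.784]
force: [1.2, -0.0, -3.7]
opening: 0.474
```

>>> play_rows --increments "0.03 -0.001 -0.002 0;0.02 -0.001 -0.002 0;0.01 0 0 0;0 0 0 0;0 0 0 0"

```text
time: 21.95
tcp_pos: [441.1, 181.3, 57.2]
ee_rot: [0.389, 1.493, 1.817]
force: [0.5, 0.3, -2.2]
opening: 0.477
```

```bash
cat >> h.py <<'E'
M=np.array([470.9,174.5,0]); EE=np.array([np.cos(2.997),np.sin(2.997),0]); NN=np.array([-EE[1],EE[0],0])
def rel(st):
    c=st['tcp_pos']+Rt(st)@OFF; return np.array([(c-M)@EE,(c-M)@NN,c[2]])
def relplan(st,e,n,z):
    return capplan(st,M+EE*e+NN*n+np.array([0,0,z]))[1]
E
python3 - <<'E'
from h import *
np.set_printoptions(precision=4,suppress=True)
st=ctrl.observe(); print(rel(st),st['force'],st['torque'],relplan(st,30,0,67))
im=viewer.get_image("side"); save("s13",im); cv2.imwrite("pics/s13c.png",cv2.resize(im[190:290,220:320,::-1],None,fx=6,fy=6,interpolation=cv2.INTER_CUBIC))
E
```

```text
[29.8642 -0.9966 76.6143] [ 0.5156  0.2553 -2.2168] [-0.1534 -0.0401  0.0344] [ 0.0095 -0.0001 -0.0017]
```

View pics/s13c.png

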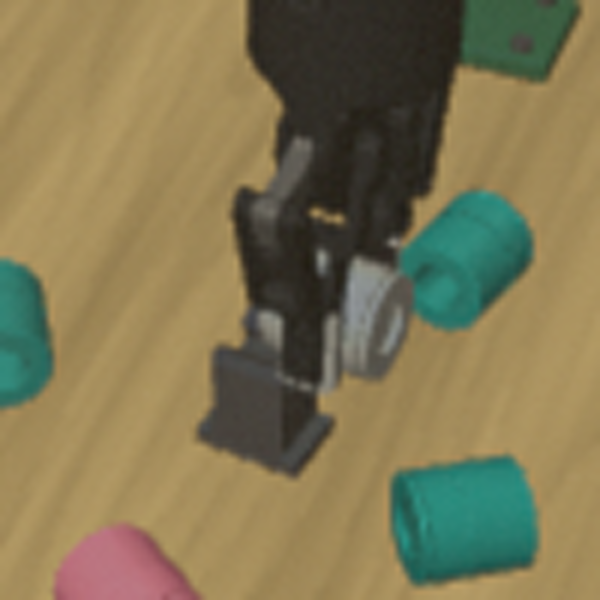

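>>> play_rows --increments "0.005 0 -0.001 0;0.0045 0 -0.0007 0;0 0 0 0;0.0028 0.0024 0 0;0.0028 0.0024 0 0"

```text
time: 22.5
tcp_pos: [436.4, 181.1, 42.2]
ee_rot: [0.366, 1.495, 1.794]
force: [0.1, -7.0, 14.3]
opening: 0.476
```

Run:
```python
from h import *
np.set_printoptions(precision=4,suppress=True)
st=ctrl.observe(); print(rel(st),st['force'],st['torque'])
im=viewer.get_image("side"); save("s14",im); cv2.imwrite("pics/s14c.png",cv2.resize(im[190:290,220:320,::-1],None,fx=6,fy=6,interpolation=cv2.INTER_CUBIC))
im=viewer.get_image("wrist"); save("w14",im)
```

```text
[34.529  -0.1404 61.6561] [ 0.0684 -7.0373 14.2852] [-1.317  -0.5337 -0.1614]
```

View pics/s14c.png

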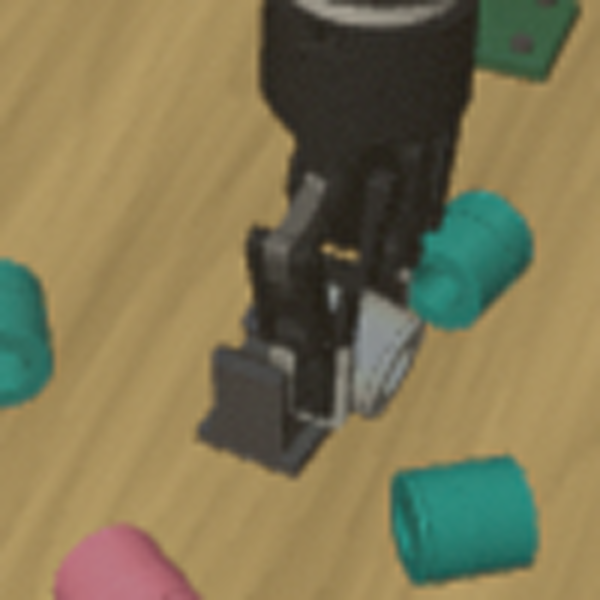

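View pics/w14.png

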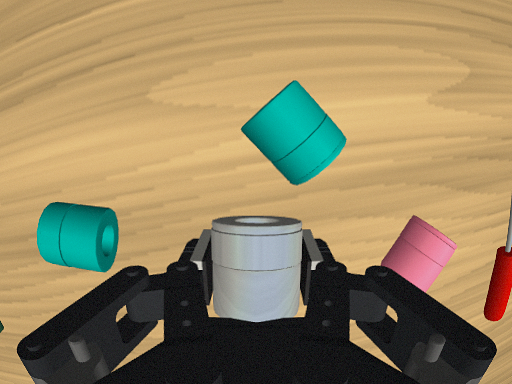

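The pivot is working. At about 14 N the cap swings in the pads, and the dimple face is turning downward. I'll continue along the arc.

>>> play_rows --increments "0.0028 0.0017 0 0;0.0028 0.0017 0 0;0.0032 0.0008 0 0;0.0032 0.0008 0 0;0 0 0 0"

```text
time: 23.1
tcp_pos: [429.8, 182.6, 29.7]
ee_rot: [0.401, 1.494, 1.829]
force: [-5.6, -4.5, 10.5]
opening: 0.478
```

Run:
```python
from h import *
np.set_printoptions(precision=4,suppress=True)
st=ctrl.observe(); print(rel(st),st['force'],st['torque'])
im=viewer.get_image("side"); save("s15",im); cv2.imwrite("pics/s15c.png",cv2.resize(im[190:290,220:320,::-1],None,fx=6,fy=6,interpolation=cv2.INTER_CUBIC))
im=viewer.get_image("wrist"); save("w15",im)
```

```text
[41.2378 -0.737  49.1183] [-5.6175 -4.4772 10.5125] [-0.7306  0.8138  0.0657]
```

View pics/s15c.png

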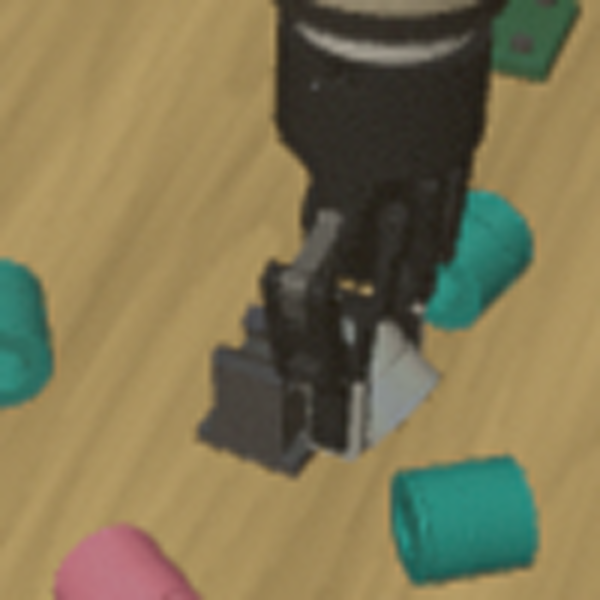

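View pics/w15.png

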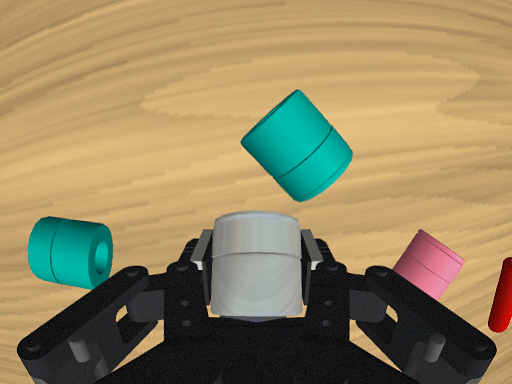

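>>> play_rows --increments "0.0033 -0.0004 0 0;0.0033 -0.0005 0 0;0.001 -0.0015 0 0;0.001 -0.0015 0 0;0 0 0 0"

```text
time: 23.7
tcp_pos: [430.9, 182.7, 20.5]
ee_rot: [0.461, 1.492, 1.889]
force: [-23.1, -1.8, 22.4]
opening: 0.476
```

Run:
```python
from h import *
np.set_printoptions(precision=4,suppress=True)
st=ctrl.observe(); print(rel(st),st['force'],st['torque'])
im=viewer.get_image("side"); save("s16",im); cv2.imwrite("pics/s16c.png",cv2.resize(im[190:290,220:320,::-1],None,fx=6,fy=6,interpolation=cv2.INTER_CUBIC))
im=viewer.get_image("wrist"); save("w16",im)
```

```text
[40.1053 -0.9416 39.9766] [-23.088   -1.7527  22.3789] [-0.291   3.659   0.2705]
```

View pics/s16c.png

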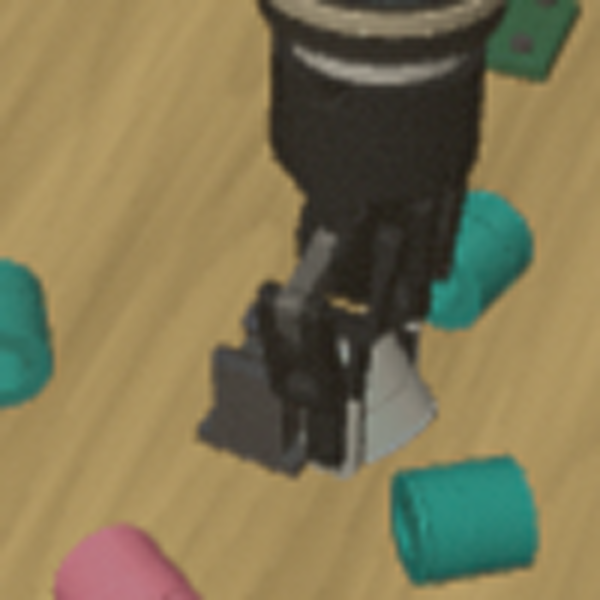

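View pics/w16.png

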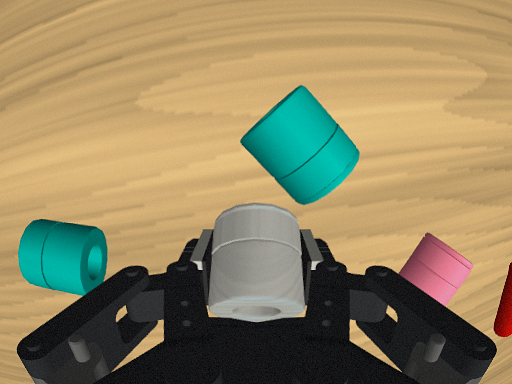

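>>> play_rows --increments "0.003 -0.0003 0 0;0.003 -0.0008 0 0;0 -0.0015 0 0;0 -0.0015 0 0;0 0 0 0"

```text
time: 24.3
tcp_pos: [432.7, 183.0, 13.6]
ee_rot: [0.502, 1.49, 1.932]
force: [-30.9, 6.2, 14.9]
opening: 0.473
```

Run:
```python
from h import *
np.set_printoptions(precision=4,suppress=True)
st=ctrl.observe(); print(rel(st),st['force'],st['torque'])
im=viewer.get_image("side"); save("s17",im); cv2.imwrite("pics/s17c.png",cv2.resize(im[190:290,220:320,::-1],None,fx=6,fy=6,interpolation=cv2.INTER_CUBIC))
im=viewer.get_image("wrist"); save("w17",im); cv2.imwrite("pics/w17c.png",cv2.resize(im[180:340,170:340,::-1],None,fx=4,fy=4,interpolation=cv2.INTER_CUBIC))
```

```text
[38.2823 -1.5432 33.0733] [-30.9365   6.1664  14.9464] [1.2064 5.1604 0.6002]
```

View pics/s17c.png

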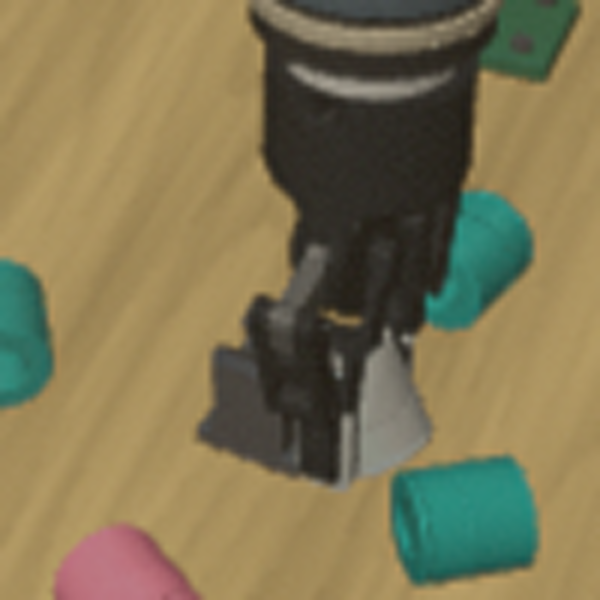

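View pics/w17c.png

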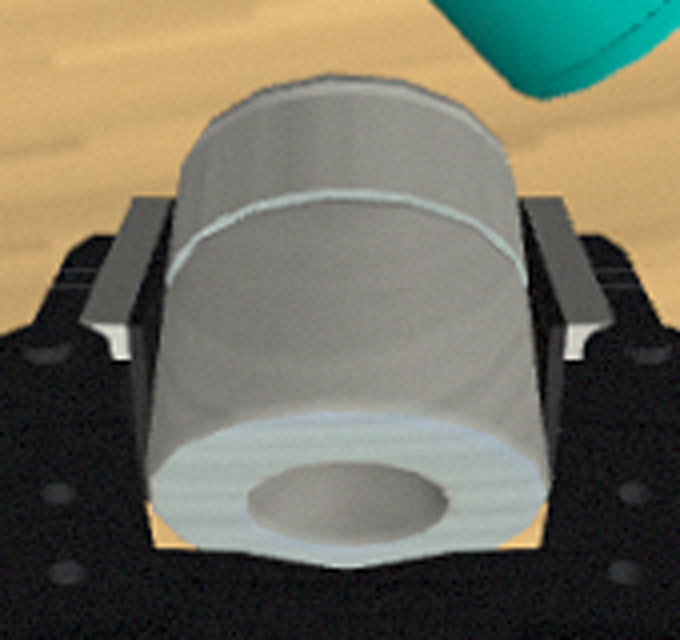

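```bash
cat > fitc.py <<'E'
from h import *
from scipy.optimize import least_squares
def fitcap(st,obs):
    # params th (axis elev, deep dir = -y cos + (-x) sin), cx, cy, cz in tool frame
    R=Rt(st)
    ph=np.linspace(0,2*np.pi,73)
    def circ(p,s,r):
        th,cx,cy,cz,ti=p
        a=np.array([-np.sin(th),-np.cos(th),0]); b=np.array([np.cos(th),-np.sin(th),0])  # b: perp in plane
        Z=np.array([0,0,1.]); a2=a*np.cos(ti)+Z*np.sin(ti); z2=Z*np.cos(ti)-a*np.sin(ti)
        c=np.array([cx,cy,cz])+a2*s
        return np.array([proj("wrist",st['tcp_pos']+R@(c+r*(np.cos(f)*b+np.sin(f)*z2)),st) for f in ph])
    def res(p):
        o=[]
        for s,r,kind,val in obs:
            q=circ(p,s,r)
            v={'l':q[:,0].min(),'r':q[:,0].max(),'t':q[:,1].min(),'b':q[:,1].max()}[kind]
            o.append(v-val)
        o.append(p[4]*5)
        return o
    best=None
    for t0 in (0.8,1.2,1.5):
        r=least_squares(res,[t0,-20,0,0,0],x_scale=[.1,1,1,1,.1])
        if best is None or r.cost<best.cost: best=r
    return best.x,best.fun
E
python3 - <<'E'
from fitc import *
np.set_printoptions(precision=3,suppress=True)
st=ctrl.observe(); print(Rt(st)[2])
g=lambda k,v:(170+v/4-.4) if k in 'lr' else 180+v/4-.4
obs=[(s,r,k,g(k,v)) for s,r,k,v in ((22,21,'l',150),(22,21,'r',550),(22,21,'t',410),(22,21,'b',567),(22,10,'l',248),(22,10,'r',449),(22,10,'t',462),(22,10,'b',545),(-22,21,'t',75))]
x,f=fitcap(st,obs); print(x,np.degrees(x[0])); print(f)
E
```

```text
[-0.997  0.039  0.071]
[  1.076 -20.158   0.324   0.916  -0.019] 61.62986653470352
[ 0.181 -0.496  0.106  1.785  1.639 -1.322  0.331 -1.237 -0.941 -0.096]
```

Run:
```python
from fitc import *
np.set_printoptions(precision=3,suppress=True)
st=ctrl.observe()
g=lambda k,v:(170+v/4-.4) if k in 'lr' else 180+v/4-.4
o=((22,21,'l',150),(22,21,'r',550),(22,21,'t',410),(22,10.5,'l',248),(22,10.5,'r',449),(22,10.5,'t',462),(22,10.5,'b',545),(-22,21,'t',75))
obs=[(s,r,k,g(k,v)) for s,r,k,v in o]
x,f=fitcap(st,obs); print(x,np.degrees(x[0])); print(f)
import itertools
# overlay
im=cv2.imread("pics/w17.png"); R=Rt(st)
def draw(th,col,c0):
    a=np.array([-np.sin(th),-np.cos(th),0]); b=np.array([np.cos(th),-np.sin(th),0]);Z=np.array([0,0,1.])
    for s,r in((22,21),(22,10),(-22,21),(7,21)):
        q=np.array([(proj("wrist",st['tcp_pos']+R@(c0+a*s+r*(np.cos(f)*b+np.sin(f)*Z)),st)-[170,180])*4 for f in np.linspace(0,6.283,60)])
        cv2.polylines(big,[q.astype(np.int32)],True,col,1)
big=cv2.resize(im[180:340,170:340],None,fx=4,fy=4,interpolation=cv2.INTER_CUBIC)
draw(x[0],(0,0,255),x[1:4]); draw(np.radians(75),(0,255,0),np.array([-20,0,0.7]))
cv2.imwrite("pics/w17o.png",big)
```

```text
[  1.093 -20.621   0.112   0.962  -0.022] 62.60022598068608
[-0.041 -0.267 -0.071  0.334 -0.026  0.056  0.198 -0.174 -0.108]
```

View pics/w17o.png

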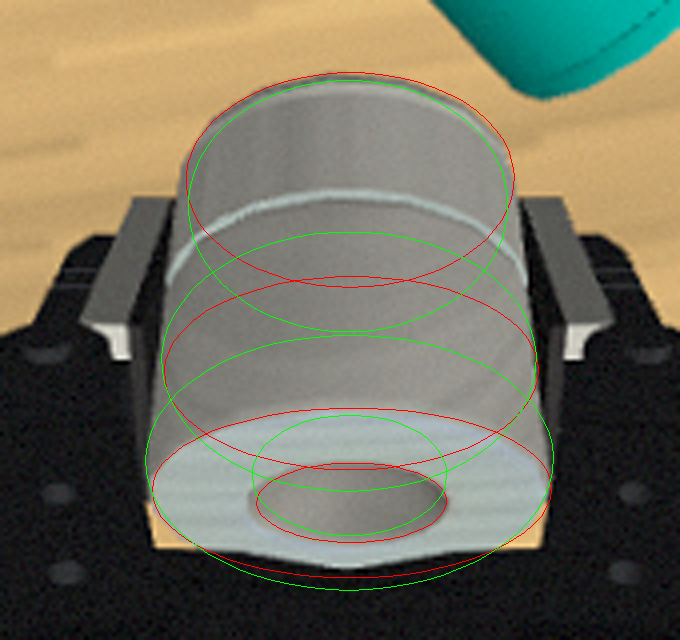

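>>> play_rows --increments "-0.001 -0.0015 0 0;-0.001 -0.0015 0 0;0 -0.0015 0 0;0 0 0 0;0 0 0 0"

```text
time: 24.9
tcp_pos: [433.2, 182.4, 14.2]
ee_rot: [0.58, 1.487, 2.011]
force: [-49.0, 12.0, 13.0]
opening: 0.477
```

Run:
```python
from h import *
np.set_printoptions(precision=4,suppress=True)
st=ctrl.observe(); print(rel(st),st['force'],st['torque'],Rt(st)[2])
im=viewer.get_image("side"); save("s18",im); cv2.imwrite("pics/s18c.png",cv2.resize(im[190:290,220:320,::-1],None,fx=6,fy=6,interpolation=cv2.INTER_CUBIC))
im=viewer.get_image("wrist"); save("w18",im); cv2.imwrite("pics/w18c.png",cv2.resize(im[180:340,170:340,::-1],None,fx=4,fy=4,interpolation=cv2.INTER_CUBIC))
```

```text
[37.5769 -0.9684 33.6262] [-48.9716  11.9698  12.9636] [2.4848 8.4819 0.8797] [-0.9965  0.0461  0.0704]
```

View pics/s18c.png

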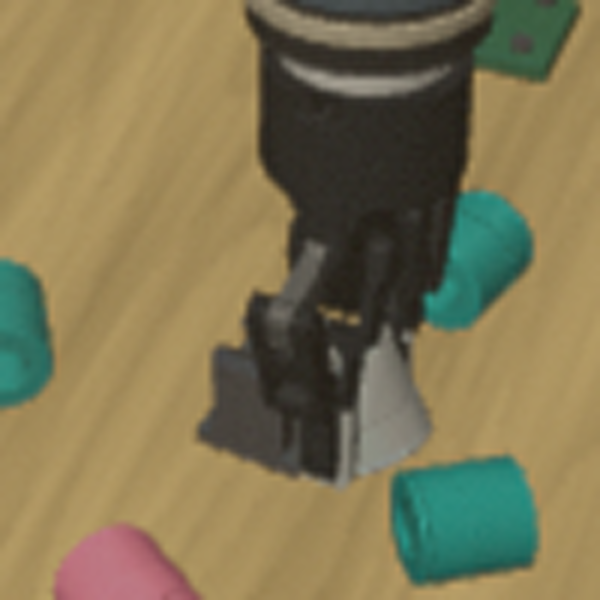

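View pics/w18c.png

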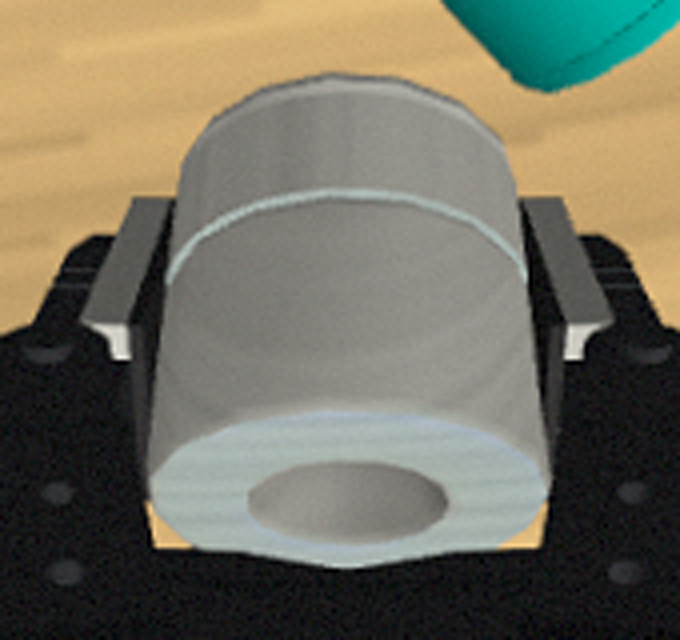

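The push has stalled at about 49 N with the axis roughly 30° off vertical. I'll back off rather than force it. That is well inside the cap's ~44° self-righting angle, so I'll press its lower edge on clear bench next.

>>> play_rows --increments "0 0.004 0 0;0 0.008 0 0;-0.02 0.005 0 0;-0.04 0 0 0;-0.04 0 0 0"

```text
time: 25.5
tcp_pos: [426.6, 176.8, 117.7]
ee_rot: [0.412, 1.494, 1.84]
force: [1.0, 0.8, -1.8]
opening: 0.48
```

Run:
```python
from h import *
np.set_printoptions(precision=4,suppress=True)
st=ctrl.observe(); R=Rt(st); print(rel(st),st['force'],R,st['tcp_pos'],st['opening'])
print(capplan(st,(530,70,130)))
```

```text
[ 43.5255   5.493  137.1576] [ 0.9749  0.8387 -1.8064] [[-0.0205 -0.9896  0.1427]
 [ 0.0742  0.1408  0.9873]
 [-0.997   0.0308  0.0706]] [426.6375 176.7838 117.7156] 0.47963711287352584
(array([427.0372, 175.3359, 137.1576]), array([-0.0028, -0.1169, -0.0898]))
```

>>> play_rows --increments "-0.003 -0.04 -0.03 0;0 -0.04 -0.03 0;0 -0.037 -0.03 0;0 0 0 0;0 0 0 0"

```text
time: 26.0
tcp_pos: [530.5, 70.7, 109.3]
ee_rot: [0.407, 1.493, 1.833]
force: [-0.4, 1.0, -2.9]
opening: 0.476
```

Run:
```python
from h import *
np.set_printoptions(precision=4,suppress=True)
st=ctrl.observe(); R=Rt(st); print(R,st['tcp_pos'],st['opening'])
print(capplan(st,(530,70,36)))
im=viewer.get_image("wrist"); save("w19",im); cv2.imwrite("pics/w19c.png",cv2.resize(im[180:340,170:340,::-1],None,fx=4,fy=4,interpolation=cv2.INTER_CUBIC))
im=viewer.get_image("side"); save("s19",im)
```

```text
[[-0.02   -0.9893  0.1448]
 [ 0.0747  0.143   0.9869]
 [-0.997   0.0306  0.071 ]] [530.5246  70.6915 109.3243] 0.476293250296071
(array([530.9153,  69.2356, 128.766 ]), array([ 0.0926, -0.0018, -0.006 ]))
```

View pics/w19.png

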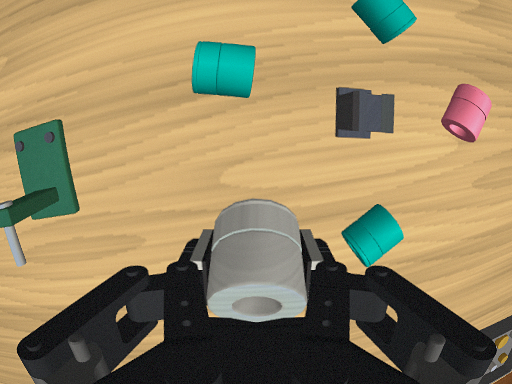

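View pics/s19.png

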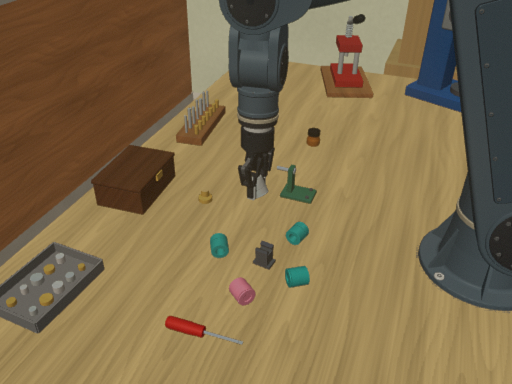

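View pics/w19c.png

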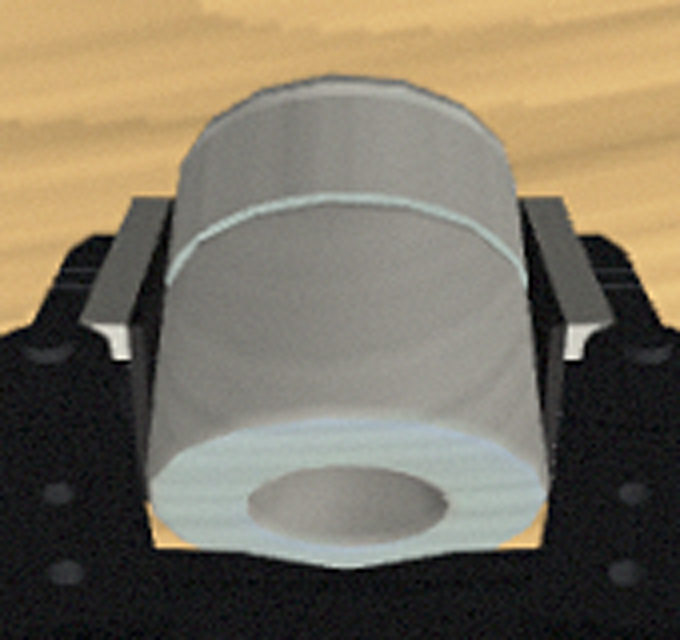

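>>> play_rows --increments "0.03 -0.001 -0.002 0;0.03 -0.001 -0.002 0;0.02 -0.001 -0.002 0;0.01 0 -0.001 0;0.006 0 0 0"

```text
time: 26.6
tcp_pos: [529.6, 72.0, 13.1]
ee_rot: [0.41, 1.493, 1.839]
force: [0.3, -0.3, -2.7]
opening: 0.479
```

>>> play_rows --increments "0.002 0 0 0;0.002 0 0 0;0.001 0.001 0 0;0 0 0 0;0 0 0 0"

```text
time: 27.1
tcp_pos: [529.3, 71.8, 8.8]
ee_rot: [0.396, 1.494, 1.824]
force: [0.4, 0.0, -1.8]
opening: 0.475
```

Run:
```python
from h import *
np.set_printoptions(precision=4,suppress=True)
st=ctrl.observe(); R=Rt(st); print(R[2],st['tcp_pos'],st['force'],st['tcp_pos']+R@OFF)
```

```text
[-0.997   0.0298  0.0711] [529.3332  71.8484   8.8341] [ 0.3723  0.0211 -1.7554] [529.7106  70.3927  28.276 ]
```

>>> play_rows --increments "0.001 0 0 0;0.001 0.001 0 0;0.001 0.002 0 0;0 0.002 0 0;0 0 0 0"

```text
time: 27.6
tcp_pos: [523.7, 72.8, 5.6]
ee_rot: [0.408, 1.493, 1.836]
force: [0.6, 0.1, -2.5]
opening: 0.474
```

Run:
```python
from h import *
np.set_printoptions(precision=4,suppress=True)
st=ctrl.observe(); R=Rt(st); print(R[2],st['tcp_pos'],st['force'],st['tcp_pos']+R@OFF)
im=viewer.get_image("wrist"); save("w20",im); cv2.imwrite("pics/w20c.png",cv2.resize(im[180:340,170:340,::-1],None,fx=4,fy=4,interpolation=cv2.INTER_CUBIC))
```

```text
[-0.997   0.0307  0.0709] [523.7071  72.8147   5.5946] [ 0.6005  0.1    -2.4797] [524.1024  71.3605  25.0363]
```

View pics/w20c.png

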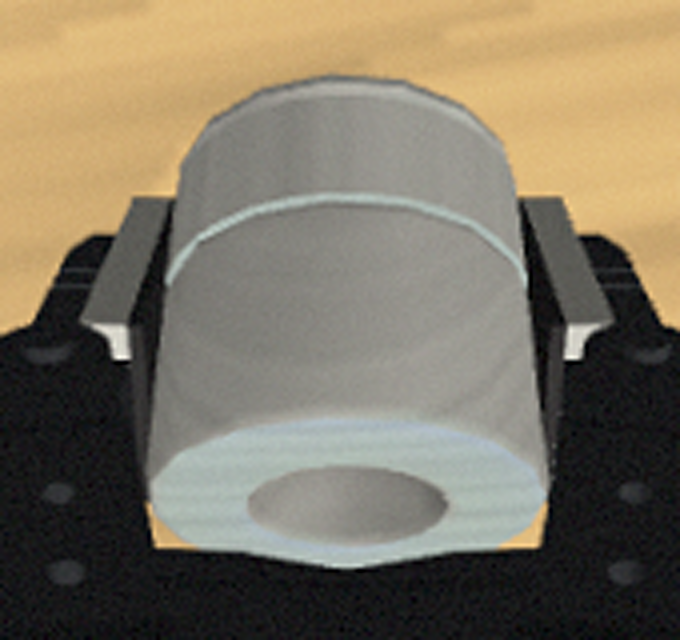

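Run:
```python
from h import *
np.set_printoptions(precision=1,suppress=True)
st=ctrl.observe(); R=Rt(st); J=st['tcp_pos']+R@np.array([-20.3,0,0.5])
im=viewer.get_image("side"); save("s21",im)
x0,y0=230,160;k=8
big=cv2.resize(im[y0:y0+75,x0:x0+80,::-1],None,fx=k,fy=k,interpolation=cv2.INTER_CUBIC); raw=big.copy()
for th,col in ((62,(0,0,255)),(80,(0,255,0))):
    t=np.radians(th);a=np.array([-np.sin(t),-np.cos(t),0]); b=np.array([np.cos(t),-np.sin(t),0]);Z=np.array([0,0,1.])
    for s in (22,-22,7):
        q=np.array([(proj("side",J+R@(a*s+21*(np.cos(f)*b+np.sin(f)*Z)))-[x0,y0])*k for f in np.linspace(0,6.283,60)])
        cv2.polylines(big,[q.astype(np.int32)],True,col,1)
cv2.imwrite("pics/s21o.png",np.hstack([raw[:,:400],big[:,:400]]) if 0 else big); cv2.imwrite("pics/s21c.png",raw)
```

```text
(no output)
```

View pics/s21o.png

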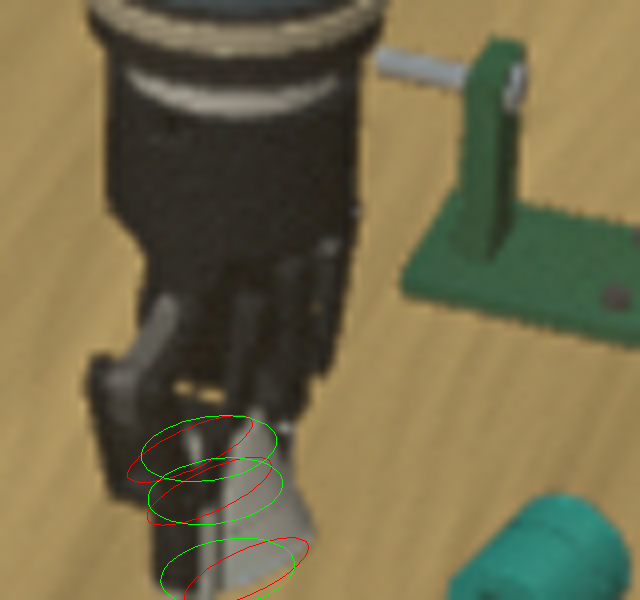

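View pics/s21c.png

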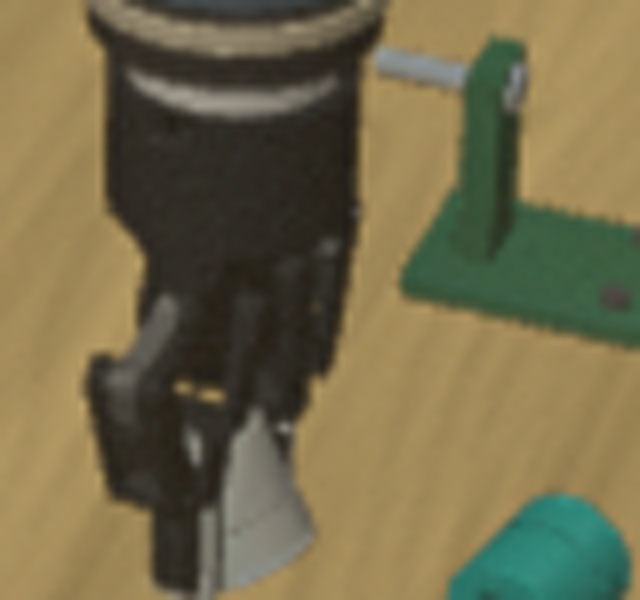

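Run:
```python
from h import *
np.set_printoptions(precision=1,suppress=True)
st=ctrl.observe(); R=Rt(st)
im=cv2.imread("pics/s21.png"); x0,y0=235,205;k=14
big=cv2.resize(im[y0:y0+40,x0:x0+50],None,fx=k,fy=k,interpolation=cv2.INTER_CUBIC)
for (th,cx),col in (((62,-20.3),(0,0,255)),((70,-22),(255,0,0)),((80,-20.3),(0,255,0))):
    J=st['tcp_pos']+R@np.array([cx,0,0.5]);t=np.radians(th);a=np.array([-np.sin(t),-np.cos(t),0]); b=np.array([np.cos(t),-np.sin(t),0]);Z=np.array([0,0,1.])
    for s in (-22,-7,):
        q=np.array([(proj("side",J+R@(a*s+21*(np.cos(f)*b+np.sin(f)*Z)))-[x0,y0]+.5)*k for f in np.linspace(0,6.283,60)])
        cv2.polylines(big,[q.astype(np.int32)],True,col,1)
q=(proj("side",st['tcp_pos'])-[x0,y0])*k; cv2.circle(big,tuple(int(v) for v in q),4,(255,0,255),-1)
cv2.imwrite("pics/s21d.png",big)
```

```text
(no output)
```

View pics/s21d.png

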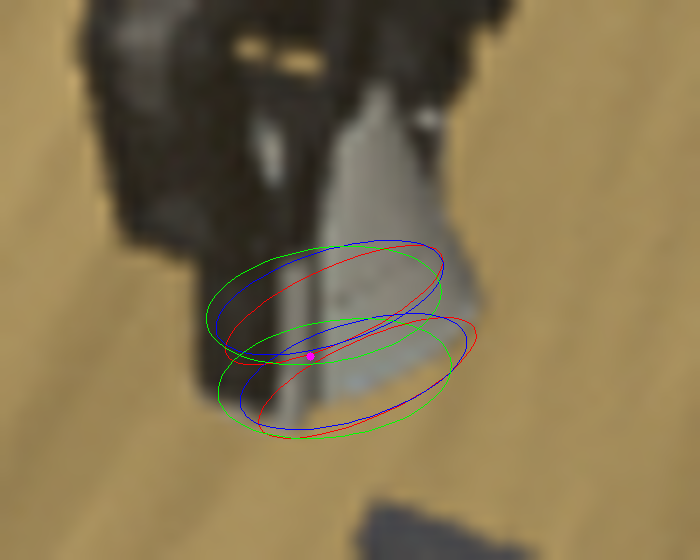

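>>> play_rows --increments "0.001 0 0 0;0.001 0.001 0 0;0 0.001 0 0;0 0 0 0;0 0 0 0"

```text
time: 28.2
tcp_pos: [523.4, 73.2, 4.5]
ee_rot: [0.371, 1.494, 1.8]
force: [1.0, -2.0, 6.7]
opening: 0.477
```

Run:
```python
from h import *
np.set_printoptions(precision=4,suppress=True)
st=ctrl.observe(); R=Rt(st); print(R[2],st['tcp_pos'],st['force'],st['torque'])
```

```text
[-0.9971  0.0278  0.0714] [523.3959  73.1871   4.5087] [ 1.0251 -1.9808  6.7465] [-0.28   -0.4523 -0.0658]
```

>>> play_rows --increments "0.001 0.002 0 0;0 0.002 0 0;0 0.002 0 0;0 0.002 0 0;0 0 0 0"

```text
time: 28.7
tcp_pos: [516.1, 74.6, 4.3]
ee_rot: [0.352, 1.494, 1.78]
force: [2.1, -0.0, 13.3]
opening: 0.473
```

Run:
```python
from h import *
np.set_printoptions(precision=4,suppress=True)
st=ctrl.observe(); R=Rt(st); print(R[2],st['tcp_pos'],st['force'],st['torque'])
im=viewer.get_image("wrist"); save("w22",im); cv2.imwrite("pics/w22c.png",cv2.resize(im[180:340,170:340,::-1],None,fx=4,fy=4,interpolation=cv2.INTER_CUBIC))
```

```text
[-0.997   0.0264  0.0721] [516.0781  74.6194   4.3021] [ 2.0943 -0.038  13.2575] [ 0.0293 -0.3733 -0.0178]
```

View pics/w22c.png

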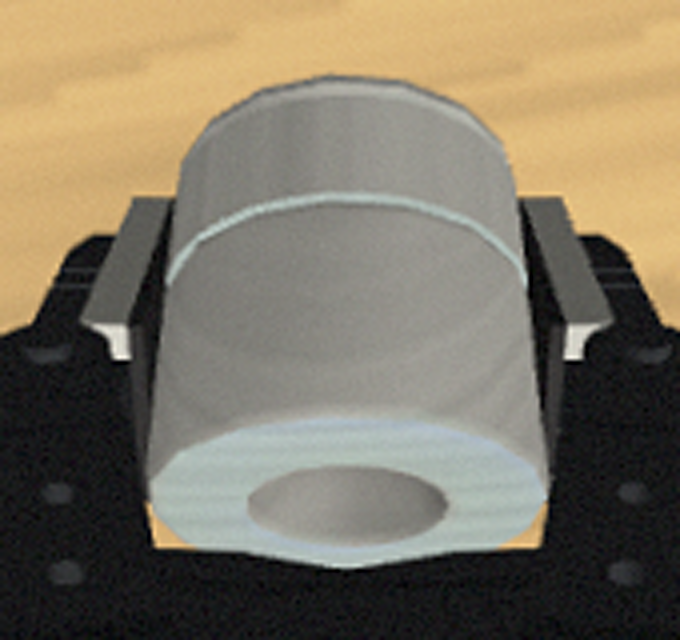

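>>> play_rows --increments "0 0 0 0;0 0 0 0;0 0 0 0;0 0 0 0;0 0 0 0" --hand 0.62

```text
time: 29.25
tcp_pos: [514.1, 74.4, 2.8]
ee_rot: [0.407, 1.493, 1.835]
force: [0.3, -0.3, 0.4]
opening: 0.622
```

Run:
```python
from h import *
np.set_printoptions(precision=4,suppress=True)
st=ctrl.observe(); R=Rt(st); print(R[2],st['tcp_pos'],st['force'],st['torque'])
im=viewer.get_image("wrist"); save("w23",im); cv2.imwrite("pics/w23c.png",cv2.resize(im[180:340,170:340,::-1],None,fx=4,fy=4,interpolation=cv2.INTER_CUBIC))
im=viewer.get_image("side"); save("s23",im); cv2.imwrite("pics/s23c.png",cv2.resize(im[180:260,220:300,::-1],None,fx=7,fy=7,interpolation=cv2.INTER_CUBIC))
```

```text
[-0.997   0.0306  0.0709] [514.0543  74.3991   2.8217] [ 0.2642 -0.3413  0.3545] [-0.0898  0.0037 -0.0013]
```

View pics/w23c.png

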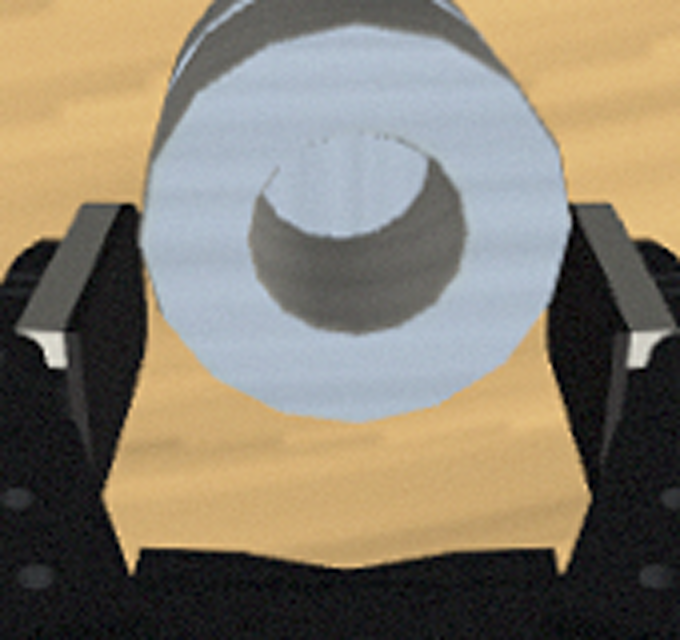

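View pics/s23c.png

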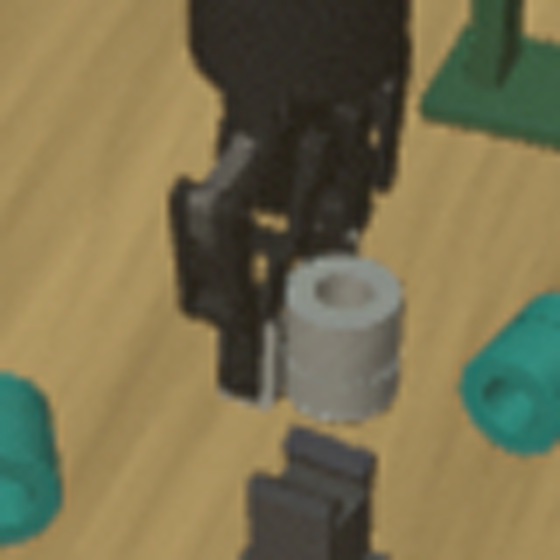

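The cap dropped and righted itself: it now stands on the bench with the deep hole up. I'll centre the tool on it and grip again.

Run:
```python
from h import *
np.set_printoptions(precision=4,suppress=True)
st=ctrl.observe(); R=Rt(st)
W=np.array([atz(ray("wrist",(170+u/4-.4,180+v/4-.4),st),44) for u,v in ((355,24),(355,420),(140,222),(570,222))]); print(W,W.mean(0))
c=W.mean(0); c[2]=22; s=proj("side",c+[0,0,22]); print("side face pred",(s-[220,180])*7)
# target grasp point: cap at height 24
print(R.T@(np.array([c[0],c[1],24])-(st['tcp_pos']+R@[-18.7,0,0]))/1000)
```

```text
[[473.3249  78.3453  44.    ]
 [513.2539  72.6548  44.    ]
 [488.673   55.9886  44.    ]
 [495.688   95.951   44.    ]] [492.735   75.7349  44.    ]
side face pred [343.6006 292.4112]
[-0.0019  0.022  -0.0002]
```

>>> play_rows --increments "-0.004 0 0 0;0 0.006 0 0;0 0.008 0 0;0 0.008 0 0;0 0 0 0" --hand 0.75

```text
time: 29.85
tcp_pos: [491.0, 77.3, 7.6]
ee_rot: [0.415, 1.493, 1.843]
force: [0.4, -0.2, -0.0]
opening: 0.749
```

>>> play_rows --increments "0 0 0 0;0 0 0 0;0 0 0 0;0 0 0 0;0 0 0 0" --hand 0

```text
time: 30.35
tcp_pos: [492.7, 77.0, 8.3]
ee_rot: [0.4, 1.494, 1.828]
force: [-7.3, -2.7, 18.5]
opening: 0.49
```

Run:
```python
from h import *
np.set_printoptions(precision=4,suppress=True)
st=ctrl.observe(); R=Rt(st); print(R[2],st['tcp_pos'],st['force'],st['opening'])
im=viewer.get_image("wrist"); save("w24",im); cv2.imwrite("pics/w24c.png",cv2.resize(im[180:340,170:340,::-1],None,fx=4,fy=4,interpolation=cv2.INTER_CUBIC))
```

```text
[-0.9971  0.0299  0.0706] [492.6886  76.951    8.2709] [-7.2737 -2.6839 18.5008] 0.4903884450773578
```

View pics/w24c.png

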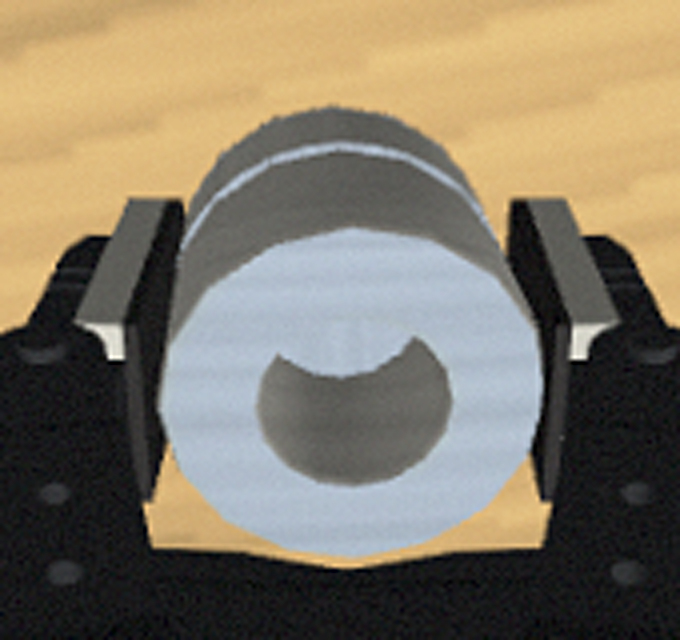

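>>> play_rows --increments "0 0 0 0;0 0 0 0;-0.005 0 0 0;-0.02 0 0 0;-0.03 0 0 0"

```text
time: 30.9
tcp_pos: [492.4, 73.0, 61.8]
ee_rot: [0.443, 1.493, 1.871]
force: [1.1, 0.8, -2.9]
opening: 0.483
```

>>> play_rows --increments "-0.03 0 0 0;-0.03 0 0 0;-0.02 0 0 0;-0.01 0 0 0;0 0 0 0"

```text
time: 31.4
tcp_pos: [496.0, 66.4, 152.9]
ee_rot: [0.384, 1.494, 1.812]
force: [0.0, 0.1, -3.5]
opening: 0.488
```

>>> play_rows --increments "0 0 0 0;0 0 0 0;0 0 0 0;0 0 0 0;0 0 0 0"

```text
time: 31.9
tcp_pos: [495.2, 66.4, 151.9]
ee_rot: [0.41, 1.493, 1.838]
force: [0.1, 1.2, -3.1]
opening: 0.488
```

Run:
```python
from fitc import *
np.set_printoptions(precision=4,suppress=True)
st=ctrl.observe(); R=Rt(st); print(R[2],st['tcp_pos'],st['force'],st['opening'],st['joint_velocities'])
im=viewer.get_image("wrist"); save("w25",im); cv2.imwrite("pics/w25c.png",cv2.resize(im[180:340,170:340,::-1],None,fx=4,fy=4,interpolation=cv2.INTER_CUBIC))
im=viewer.get_image("side"); save("s25",im); cv2.imwrite("pics/s25c.png",cv2.resize(im[110:260,200:330,::-1],None,fx=4.5,fy=4.5,interpolation=cv2.INTER_CUBIC))
```

```text
[-0.997   0.0308  0.0709] [495.217   66.4097 151.8638] [ 0.0931  1.1809 -3.1466] 0.48826155922167075 [-0.0021 -0.002   0.0057  0.0019  0.0002  0.0012]
```

View pics/w25c.png

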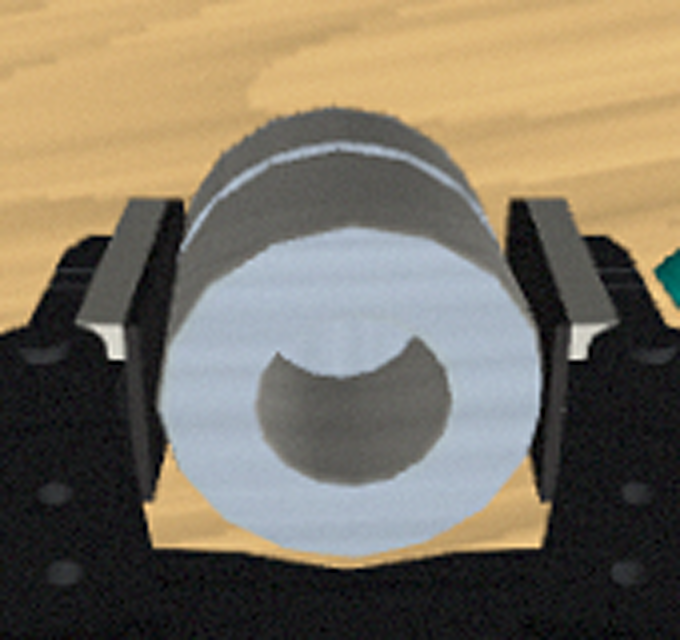

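View pics/s25c.png

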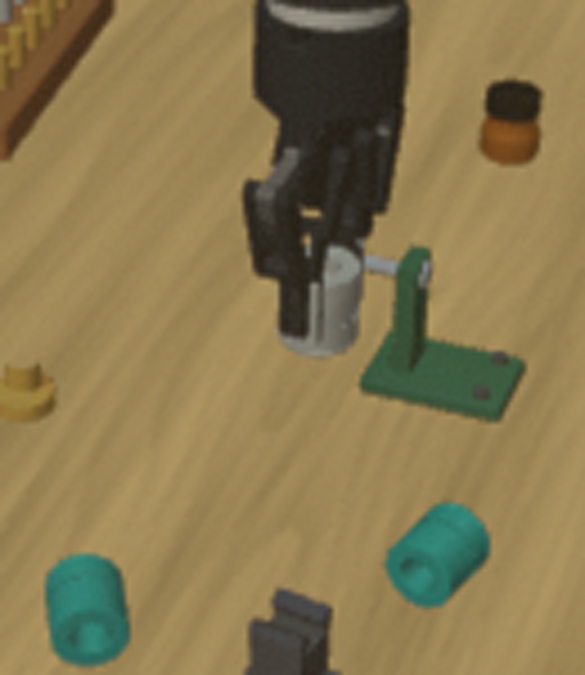

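Run:
```python
from fitc import *
np.set_printoptions(precision=3,suppress=True)
st=ctrl.observe(); R=Rt(st)
g=lambda k,v:(170+v/4-.4) if k in 'lr' else 180+v/4-.4
o=((22,21,'l',160),(22,21,'r',543),(22,21,'t',228),(22,21,'b',555),(22,10.2,'l',257),(22,10.2,'r',452),(22,10.2,'b',486),(-22,21,'t',106))
x,f=fitcap(st,[(s,r,k,g(k,v)) for s,r,k,v in o]); th,ti=x[0],x[4]
a=np.array([-np.sin(th),-np.cos(th),0])*np.cos(ti)+np.array([0,0,np.sin(ti)])
print(x,f,"world axis",R@a,"tilt",np.arccos((R@a)[2]),"centre",st['tcp_pos']+R@x[1:4])
```

```text
[  1.597 -10.24   -2.815  -0.141   0.054] [-0.143  0.576  0.152  0.625  0.631 -1.056 -0.708 -0.067  0.271] world axis [ 0.002 -0.017  1.   ] tilt 0.01737854333105541 centre [498.285  65.096 162.168]
```

Everything fits: the axis is about 0.02 rad off vertical and the cap's middle is at about 162 mm. The cap is gripped and still.

Run:
```python
from cell import ctrl
print(ctrl.close_job())
```

```text
the job is handed in; nothing more can be done
None
```

I handed the job in at about 32 s of the 54 s allowed. The cap is held in the air with its deep hole up, though not entirely by keeping hold of it (see the re-grip below). `close_job` gives no verdict, so the results here come from my own checks.

**What I did**
- **Pick-up:** I took the steel cap off the V-block. The wrist picture showed the dimple facing the robot, so I turned the other end to the gauge.
- **Pin test:** I slid that end over the feeler pin to about 20 mm, give or take 2 mm. Force stayed within about 1 N of the rest reading, so this is the deep end and the pin was not rammed.
- **Turning the hole up:** I drew the cap off and swung it in the pads against the end of the V-block.
- **Re-grip:** The swing stalled at about 30° off vertical. I set the cap's lower edge on clear bench and let go, and it stood up by itself. I then gripped it again and lifted.

**Last checks**
- **Pose:** the axis is about 0.02 rad off vertical by the wrist-camera fit, and the cap's middle is about 162 mm up.
- **Hold:** it is gripped, the arm is still, and the force reading matches the cap's weight.
- **Bystanders:** I kept clear of the die, screwdriver and jar, but did not re-measure their positions.

**What went wrong or disagreed**
- **Tool tilt:** an early turn ran into the joint-6 limit and left the tool tilted about 4°. The cap's axis stayed within about 0.02 rad of level for the pin test.
- **V-block push:** it peaked at about 49 N at the wrist (limit 120 N). I took this to be cap contact, but if the gripper's body was what touched the block, it would be over that 40 N limit.
- **Cap in the pads:** while the cap was tilted, the wrist camera and the bench contact disagreed by about 5 mm on where it sat. The re-grip made this irrelevant.

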